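# Unmould, catch and stopper the sweets

## Robot

A 7-joint arm with a two-finger parallel gripper is mounted at the origin on the work surface. World frame = base frame: x ahead of the robot, y to its left, z up, the work surface at z = 0. Lengths are in mm, angles in rad, forces in N, time in s.
With the tool pointing down it reaches from about 425 to 1025 mm from the base axis. Payload 9.4 kg.
Tool frame: the origin (TCP) lies at the centre of the arm's flange, where the gripper is bolted on; the fingertips stand tip_reach ahead of it and the grasp point (between the pads) lies 167 mm ahead of it (tip_reach is the distance from the TCP to the fingertips, in mm); z points along the fingers, y is the line along which they close (so a half turn about z gives the same grasp; the last joint's range is limited). The gripper opens to 93 mm and grips with 3 to 60 N. Pads are 15 mm wide; open, the fingers measure 128 mm over their backs; the gripper's body (75 mm by 188 mm) begins 65 mm behind the grasp point.
Start: joints at [1.035, 0.599, -0.003, 1.599, 0.002, 0.943, -0.08], TCP at [321.081, -650.024, 404.718] pointing down, gripper open.
Joint ranges: [-2.57, 2.57], [-0.35, 1.97], [-1.29, 1.29], [0.11, 2.56], [-1.05, 4.19], [0.11, 1.86], [-2.63, 2.63]. Speed limits (rad/s): [2.22, 2.22, 3.01, 3.01, 3.14, 3.14, 3.14].

## Interface

Orientations are given as a unit quaternion [w, x, y, z].
In Python, from station import sense, snapshot, camera_info, finish_job, tip_reach gives the robot as it stands. The module is installed in compiled form; this text tells all that it offers.
- The arm moves only by the tool jog_arm, never from a script. Its argument "commands" is text: rows parted by semicolons, each of 7 numbers parted by spaces: the turn, a rotation vector about the tool's x, y, z in rad, then the shift along the tool's x, y, z in m, then the finger opening in m, from 0 to 0.093. In form: ax ay az x y z claw; .... A call has 1 to 10 rows; each row shifts and turns the commanded pose from where the row before left it, along the tool's axes as they then stand; what a row does not reach is not made up. A row lasts 1/8 s, in which the tool goes at most 62.5 mm and 10.7 degrees, less where a joint would pass 70% of its speed; a pose out of reach is approached as far as the arm can. A call is refused whole if a number of a shift passes 0.0625 or a number of a turn 0.188, either way. A call with a gripper value outside its range is refused whole. The fingers move at their own pace and stop on an object; "newtons" is the grip in N (left out, the last holds). Time passes only in rows, so rows that do not move let the fingers close. It gives the time, the measured TCP pose, the force, the opening and the grip force at its end, in the units of the state.
- sense(): the state, without advancing time (a new reading comes with each control period).
- snapshot(name): name is "side" or "top" or "wrist"; returns (picture, depth): 480x640x3 uint8, red, green, blue; 480x640 float32, mm along the optical axis (not along the pixel's ray), 0 where there is no reading.
- camera_info(name): a dict with "fx", "fy", "cx", "cy" (pixels), "D" ([k1, k2, p1, p2, k3] as OpenCV has them; the pictures are not rectified), "R" (3x3) and "t" (3): a world point X has camera coordinates R X + t. Camera axes: x right, y down, z forward; pixel columns grow to the right and rows downward; lengths in mm; the calibration is good to about 2 mm. A picture is of the moment at which its call begins: read the wrist's pose just before it. camera_info takes no time and is no camera call; for the wrist camera it gives the pose at the moment of the call.
- finish_job(): hands the job in; it is judged then, once.
The state is a dict: "time_s": time; "qpos": joint angles; "joint_velocities": joint speeds; "tau": joint torques, N m; "ee_pos": TCP position; "tool_rot": TCP orientation; "force": force on the tool from outside, world axes, zero at the start; "moment": the same for the moment, N m; "opening": opening from 0.0 (shut) to 1.0 (fully open); "gripper_force": force on a finger pad.
Only numpy, scipy, OpenCV 4.12 (cv2) and the standard library are available. Lean on these libraries where they do the work, as an engineer would, in place of code of your own. Each camera call takes 0.05 s, during which the arm holds its last target. There are 200 camera calls.

## Task

Lift all the amber sweets out of the moulding block and lay them in the aluminium chute behind its closed red gate. Then hold the white cup under the chute mouth by its handle, push the gate up with the cup's rim and catch every sweet in the cup as it slides off, still holding the cup clear of the worktop. Put the cup back upright in the middle of the cork coaster and set the cork bung fully home in its mouth, leaving the green case, the spoons and the brown bottle where they are.

Things in the scene. Friction and masses are not known exactly. Their poses are not given: they have to be found in the camera images.
- sweet0: Amber hard sweet, a block 22 x 20 x 18 mm (its own x, y, z), 15 g; origin at its centre. It starts in a cavity of the mould, top face up, its x along the mould's x, with 12 mm of its height standing above the mould's top; grasp it across its y (20 mm). Absent in some runs (3 to 5 of the five are there).
- sweet1: Amber hard sweet, a block 22 x 20 x 18 mm (its own x, y, z), 15 g; origin at its centre. It starts in a cavity of the mould, top face up, its x along the mould's x, with 12 mm of its height standing above the mould's top; grasp it across its y (20 mm). Absent in some runs (3 to 5 of the five are there).
- sweet2: Amber hard sweet, a block 22 x 20 x 18 mm (its own x, y, z), 15 g; origin at its centre. It starts in a cavity of the mould, top face up, its x along the mould's x, with 12 mm of its height standing above the mould's top; grasp it across its y (20 mm). Absent in some runs (3 to 5 of the five are there).
- sweet3: Amber hard sweet, a block 22 x 20 x 18 mm (its own x, y, z), 15 g; origin at its centre. It starts in a cavity of the mould, top face up, its x along the mould's x, with 12 mm of its height standing above the mould's top; grasp it across its y (20 mm). Absent in some runs (3 to 5 of the five are there).
- sweet4: Amber hard sweet, a block 22 x 20 x 18 mm (its own x, y, z), 15 g; origin at its centre. It starts in a cavity of the mould, top face up, its x along the mould's x, with 12 mm of its height standing above the mould's top; grasp it across its y (20 mm). Absent in some runs (3 to 5 of the five are there).
- mould: Fixed aluminium moulding block 200 x 64 x 24 mm (its x, y, z), origin under its centre. Five cavities 25 x 23 mm, 6 mm deep, in a row along its x, 38 mm apart.
- chute: Fixed polished aluminium trough on legs, open on top; origin on the worktop plumb below its lip, discharging along its +y. Floor: height 172 mm at y = 0, rising at 28 degrees towards -y to 266 mm at the end wall at y = -177 mm. Inner width 36 mm (x), walls 22 mm high. Base and legs lie at y < -10 mm. A sweet let go just over the floor slides down and queues at the gate.
- lip (a point): Middle of the chute floor's lower edge, where sweets drop off; axes as the chute's.
- gate (a joint): Height of the red gate above closed, m: 0 closed, 0.045 at most. It slides straight up, weighs 80 g and falls shut by itself. Shut, its plate stands to 38 mm above the lip; sweets pass once it is up by about 0.032. With it up 0.036 the fork is still 14 mm below the lip.
- fork (a point): Middle of the underside of the gate's two-pronged fork, which moves with it: 33 mm beyond the lip along the chute's +y, height 122 mm when shut. The prongs, 4 mm thick, run 5 to 65 mm beyond the lip, 32 to 50 mm either side of the middle. A cup brought in below them along the chute's -y, mouth centred under this point, and raised lifts the gate by its rim.
- cup: White ceramic cup, 84 mm across outside, 76 mm inside, 85 mm high, floor 5 mm thick, 180 g; origin under its middle, z up its axis. A flat upright handle, 12 mm thick (along x), sticks out along its +y from 42 to 92 mm off the axis, from 25 to 75 mm above the base.
- cup_rim (a point): Centre of the cup's mouth at rim height (85 mm above its base).
- cup_handle (a point): Grip point in the cup's handle: 72 mm from the cup's axis along its +y, 56 mm above its base; pinch across the cup's x (12 mm).
- bung: Cork bung with a dark wooden knob, 60 g; origin at the centre of its underside, z up. Tapered plug 10 mm tall, 63 mm across at the bottom and 71 mm at its top; then a flange 86 mm across, 6 mm thick; then the knob, 22 mm across, from 16 to 46 mm above the origin. Fully home the flange rests on the cup's rim: the origin is then 75 mm above the cup's base.
- coaster: Fixed round cork coaster, 120 mm across and 4 mm thick; origin under its centre. The cup starts on it.
- case: Bystander: open green plastic thermometer case, 86 x 170 x 16 mm, origin under its middle.
- spoons: Bystander: steel measuring spoons on a ring, about 70 x 140 mm, flat, origin below the middle.
- bottle: Bystander: closed brown plastic bottle, 52 mm across, 120 mm high, origin under its middle.
Mind the look-alikes: they are no part of the job. Several things look just like the mould: the one meant starts farthest from the robot's base.

How it is judged (in metres and radians):
On the way, in this order (a step that is already met when the one before it is completed fails the run):
1. every sweet lies at rest in the chute's trough behind the gate (x of sweet0 in the frame of chute between -0.02 and 0.02 m and y of sweet0 in the frame of chute between -0.19 and 0.003 m and height (world z) of sweet0 between 0.172 and 0.31 m and linear speed of each of sweet0, sweet1, sweet2, sweet3, sweet4 below 0.05 m/s and x of sweet1 in the frame of chute between -0.02 and 0.02 m and y of sweet1 in the frame of chute between -0.19 and 0.003 m and height (world z) of sweet1 between 0.172 and 0.31 m and x of sweet2 in the frame of chute between -0.02 and 0.02 m and y of sweet2 in the frame of chute between -0.19 and 0.003 m and height (world z) of sweet2 between 0.172 and 0.31 m and x of sweet3 in the frame of chute between -0.02 and 0.02 m and y of sweet3 in the frame of chute between -0.19 and 0.003 m and height (world z) of sweet3 between 0.172 and 0.31 m and x of sweet4 in the frame of chute between -0.02 and 0.02 m and y of sweet4 in the frame of chute between -0.19 and 0.003 m and height (world z) of sweet4 between 0.172 and 0.31 m and value of joint gate below 0.004 m), for 0.2 s.
2. the cup's rim, under the chute mouth, lifts the gate (value of joint gate above 0.012 m and distance between cup_rim and fork below 0.022 m), for 0.05 s.
3. every sweet is in the cup while the cup is still held clear of the worktop (z of sweet0 in the frame of cup between 0.005 and 0.078 m and x of sweet0 in the frame of cup between -0.038 and 0.038 m and y of sweet0 in the frame of cup between -0.038 and 0.038 m and z of sweet1 in the frame of cup between 0.005 and 0.078 m and x of sweet1 in the frame of cup between -0.038 and 0.038 m and y of sweet1 in the frame of cup between -0.038 and 0.038 m and z of sweet2 in the frame of cup between 0.005 and 0.078 m and x of sweet2 in the frame of cup between -0.038 and 0.038 m and y of sweet2 in the frame of cup between -0.038 and 0.038 m and z of sweet3 in the frame of cup between 0.005 and 0.078 m and x of sweet3 in the frame of cup between -0.038 and 0.038 m and y of sweet3 in the frame of cup between -0.038 and 0.038 m and z of sweet4 in the frame of cup between 0.005 and 0.078 m and x of sweet4 in the frame of cup between -0.038 and 0.038 m and y of sweet4 in the frame of cup between -0.038 and 0.038 m and height (world z) of cup above 0.012 m and angle between cup's own z axis and vertical below 0.35 rad), for 0.2 s.
At the end, for the whole second after the job is handed in: All the sweets are in the cup; the cup stands upright on the coaster, within 22 mm of its centre; the bung's flange rests on the rim (within 3 mm, level within 0.08 rad); the gate is shut; nothing moves (z of sweet0 in the frame of cup between 0.005 and 0.078 m and x of sweet0 in the frame of cup between -0.038 and 0.038 m and y of sweet0 in the frame of cup between -0.038 and 0.038 m and z of sweet1 in the frame of cup between 0.005 and 0.078 m and x of sweet1 in the frame of cup between -0.038 and 0.038 m and y of sweet1 in the frame of cup between -0.038 and 0.038 m and z of sweet2 in the frame of cup between 0.005 and 0.078 m and x of sweet2 in the frame of cup between -0.038 and 0.038 m and y of sweet2 in the frame of cup between -0.038 and 0.038 m and z of sweet3 in the frame of cup between 0.005 and 0.078 m and x of sweet3 in the frame of cup between -0.038 and 0.038 m and y of sweet3 in the frame of cup between -0.038 and 0.038 m and z of sweet4 in the frame of cup between 0.005 and 0.078 m and x of sweet4 in the frame of cup between -0.038 and 0.038 m and y of sweet4 in the frame of cup between -0.038 and 0.038 m and horizontal distance between cup and coaster below 0.022 m and height (world z) of cup below 0.008 m and angle between cup's own z axis and vertical below 0.08 rad and z of bung in the frame of cup between 0.07 and 0.078 m and horizontal distance between bung and cup below 0.006 m and angle between the z axis of bung and the z axis of cup, either way round below 0.08 rad and value of joint gate below 0.004 m and linear speed of each of cup, bung below 0.02 m/s); the robot touches nothing.
It fails at once if the green case, the spoons or the bottle is moved by more than 30 mm (distance of any of case, spoons, bottle from where it was at the start of the episode above 0.03 m).
Of sweet0, sweet1, sweet2, sweet3, sweet4 only 3 to 5 are there at a start; the rules pass over those that are not, and their reading is None.
At some moment in a run one of cup, bung may be knocked a few centimetres aside while the robot is not near it.
It also fails if it takes over 210 s, if anything falls off the work surface, if the arm or the gripper's body presses on something with over 40 N, if the wrist force passes 120 N, or if a joint passes its speed limit or range.

## Working session

There is one attempt and no reset: what is moved stays moved. The work goes in short steps, Python scripts to look and compute and a tool call to move; the robot and the scene stay as the last step left them, time stands still between calls to the robot, and variables do not carry over. Pictures are saved under pics/ and viewed, at most 14 in all, crops included, and the job is handed in when it is done.

Besides the shell and the picture viewer there is one more tool, called after "Request:" as name(argument=value, ...) on one line, values as JSON. jog_arm: Moves the arm, as the interface text tells. Its arguments: {"type":"object","properties":{"commands":{"type":"string"},"newtons":{"type":"number"}},"required":["commands"]}

```bash
mkdir -p pics; cat > h.py <<'E'
import numpy as np, cv2
from station import *
def save(name,fn):
    p,d=snapshot(name); cv2.imwrite('pics/'+fn+'.png',p[:,:,::-1]); np.savez('pics/'+fn+'.npz',p=p,d=d); return p,d
def KD(ci): return np.array([[ci['fx'],0,ci['cx']],[0,ci['fy'],ci['cy']],[0,0,1.]]),np.array(ci['D'],float)
def ray(ci,uv):
    K,D=KD(ci); uv=np.array(uv,float).reshape(-1,1,2)
    n=cv2.undistortPoints(uv,K,D).reshape(-1,2)
    R=np.array(ci['R']);t=np.array(ci['t'])
    return -R.T@t, np.c_[n,np.ones(len(n))]@R
def plane(ci,uv,z):
    o,d=ray(ci,uv); return o+d*((z-o[2])/d[:,2])[:,None]
def cloud(ci,d):
    v,u=np.nonzero(d>0); o,r=ray(ci,np.c_[u,v]); return u,v,o+r*d[v,u][:,None]
def proj(ci,P):
    K,D=KD(ci); return cv2.projectPoints(np.array(P,float).reshape(-1,1,3),cv2.Rodrigues(np.array(ci['R']))[0],np.array(ci['t'],float),K,D)[0].reshape(-1,2)
E
python3 - <<'E'
from h import *
print(sense()); print(tip_reach)
for n in ['top','side']:
    save(n,n+'0'); print(n,camera_info(n))
print(camera_info('wrist'))
E
```

```text
{'time_s': 0.0, 'qpos': array([ 1.03529833,  0.60015637, -0.00254505,  1.60012598,  0.00180311,
        0.94290603, -0.07979427]), 'joint_velocities': array([ 0.00062765, -0.00075647,  0.00024357, -0.00036422, -0.00173433,
        0.00241436, -0.00041493]), 'tau': array([-6.29037713e-04, -7.65066147e+01,  1.49697628e+00, -2.52354330e+01,
       -5.23621228e-02,  1.69731985e-02,  2.00498603e-04]), 'ee_pos': array([ 321.00157884, -649.84274975,  403.83853224]), 'tool_rot': array([-7.55881203e-04,  9.73795244e-01,  2.27425127e-01, -2.52059874e-04]), 'force': array([-0.38211627,  0.34070147, -0.68181887]), 'moment': array([-0.01307303,  0.00559282,  0.01606366]), 'gripper_force': 0.0, 'opening': 0.9979704498194343}
186.1
top {'fx': 453.6932118960726, 'fy': 453.6932118960726, 'cx': 325.60566779545326, 'cy': 235.92651932898184, 'D': array([-0.0439944,  0.       ,  0.       ,  0.       ,  0.       ]), 'R': array([[-0.00811342, -0.99996162,  0.0033051 ],
       [-0.980395  ,  0.00730384, -0.19690684],
       [ 0.19687514, -0.00483789, -0.98041663]]), 't': array([ -17.89803223,  541.24228816, 1167.3468213 ])}
side {'fx': 585.4152903368445, 'fy': 585.4152903368445, 'cx': 316.9189691071545, 'cy': 245.85133230349354, 'D': array([-0.00680459,  0.        ,  0.        ,  0.        ,  0.        ]), 'R': array([[-0.9981938 , -0.06003176, -0.00230897],
       [-0.04429452,  0.76139525, -0.64677296],
       [ 0.04058496, -0.64550249, -0.76267909]]), 't': array([ 503.25868285,  135.43858712, 1394.61798027])}
{'fx': 396.6540328398659, 'fy': 396.6540328398659, 'cx': 312.0768283985233, 'cy': 247.65642509873305, 'D': array([-0.03688822,  0.        ,  0.        ,  0.        ,  0.        ]), 'R': array([[ 0.44225977, -0.89688617, -0.0012245 ],
       [-0.85889121, -0.42391662,  0.28740318],
       [-0.25828702, -0.12605516, -0.95780891]]), 't': array([-724.90294122,  -34.43254036,  389.99529772])}
```

View pics/top0.png

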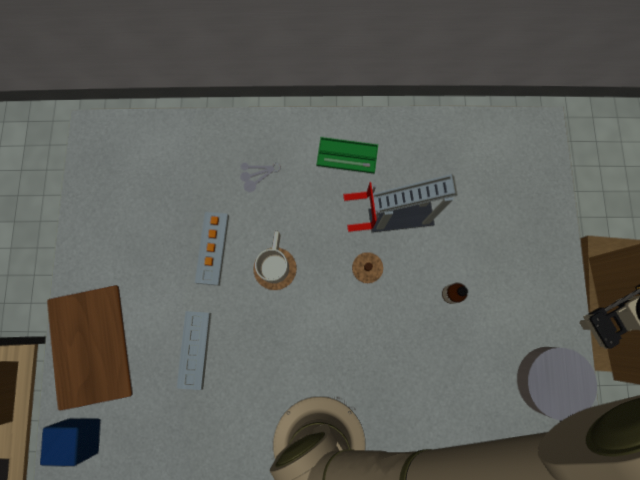

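View pics/side0.png

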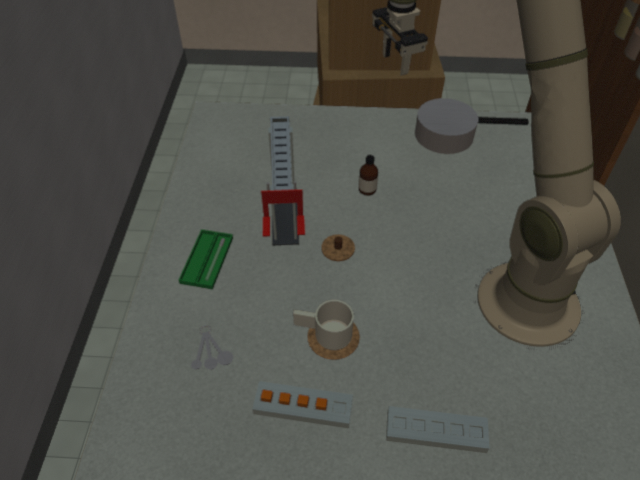

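Top view: sweets mould at (211,248) and an empty look-alike at (194,350). Other things seen are the cup (272,263) with its handle up to (277,235), bung (367,267), chute (415,195) discharging left, fork prongs (357,196) and (359,227), and bottle (455,292). The side view agrees: mould with 4 sweets at (300,405), empty one at (438,428). The (211,248) mould is meant: it is farther from the base (320,430).

```bash
cat > m1.py <<'E'
from h import *
T=camera_info('top');S=camera_info('side')
A=np.load('pics/top0.npz');B=np.load('pics/side0.npz')
cv2.imwrite('pics/crop0.png',cv2.resize(A['p'][190:400,170:470,::-1],None,fx=2.6,fy=2.6,interpolation=cv2.INTER_CUBIC))
def hsv(p): return cv2.cvtColor(p,cv2.COLOR_RGB2HSV)
def comps(m,amin):
    n,l,s,c=cv2.connectedComponentsWithStats(m.astype(np.uint8)); return [(l==i,s[i],c[i]) for i in range(1,n) if s[i,4]>=amin]
for nm,ci,Z in (('top',T,A),('side',S,B)):
    h=hsv(Z['p']); H,Sa,V=h[...,0].astype(int),h[...,1],h[...,2]
    print(nm)
    am=(H>=8)&(H<=20)&(Sa>200)&(V>120)
    for m,s,c in comps(am,15): print(' amber',c.round(1),s[4],plane(ci,[c],36 if nm=='top' else 34)[0].round(1))
    red=((H<6)|(H>174))&(Sa>180)&(V>90)
    for m,s,c in comps(red,15): print(' red',c.round(1),s)
    u,v,P=cloud(ci,Z['d']); 
    k=red[v,u]; Q=P[k]; print(' red cloud',len(Q),Q.min(0).round(),Q.max(0).round())
    np.save('pics/cl_%s.npy'%nm,np.c_[u,v,P])
E
python3 m1.py
```

```text
top
 amber [214.  219.8] 29 [592.3 285.   36. ]
 amber [212.  233.5] 30 [553.8 289.   36. ]
 amber [210.3 247.1] 33 [516.1 292.1  36. ]
 amber [208.2 260.9] 32 [478.  296.4  36. ]
 red [372.4 201.7] [370 183   6  38  59]
 red [355.2 195.8] [344 192  23   8 131]
 red [359.4 226.6] [348 223  24   8 136]
 red cloud 324 [ 540. -150.    8.] [642. -70. 214.]
side
 red [300.4 224. ] [297 215   7  19 115]
 red [266.1 226.2] [263 217   7  19 110]
 red cloud 239 [ 541. -140.  120.] [639. -65. 211.]
```

View pics/crop0.png

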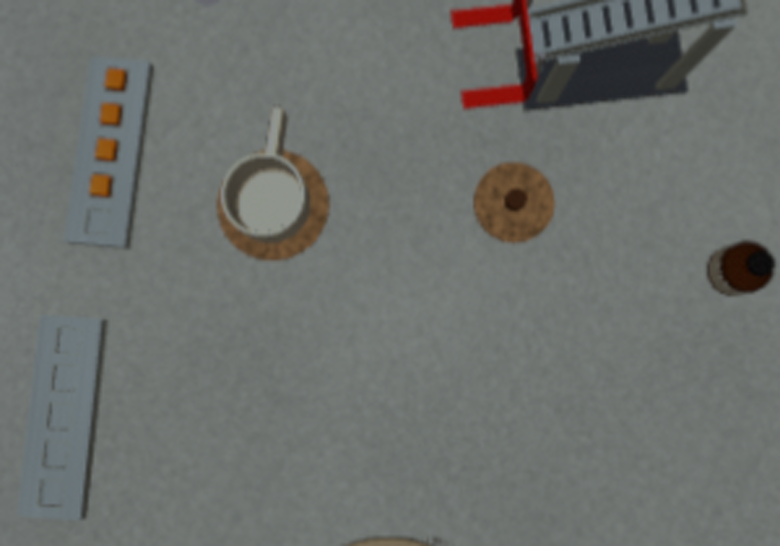

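The crop confirms four sweets in the block at top (211,248), with only its near cavity empty. The look-alike at (194,350) has none. Next I measure the rest.

```bash
cat > m2.py <<'E'
from h import *
T=camera_info('top');S=camera_info('side')
Z={n:np.load('pics/%s0.npz'%n) for n in('top','side')}
hs={n:cv2.cvtColor(Z[n]['p'],cv2.COLOR_RGB2HSV).astype(int) for n in Z}
def comps(m,amin):
    n,l,s,c=cv2.connectedComponentsWithStats(m.astype(np.uint8)); return [(l==i,s[i],c[i]) for i in range(1,n) if s[i,4]>=amin]
def tri(a,b):
    o1,d1=ray(T,[a]);o2,d2=ray(S,[b]);d1=d1[0];d2=d2[0]
    s=np.linalg.lstsq(np.c_[d1,-d2],o2-o1,rcond=None)[0]; p=o1+s[0]*d1;q=o2+s[1]*d2
    return ((p+q)/2).round(1),np.linalg.norm(p-q).round(1)
print('prongs tri',tri((355.2,195.8),(266.1,226.2)),tri((359.4,226.6),(300.4,224.0)))
print('prongs plane top126',plane(T,[(355.2,195.8),(359.4,226.6)],126).round(1)); print(' side',plane(S,[(266.1,226.2),(300.4,224)],124).round(1))
h=hs['side'];am=(h[...,0]>=5)&(h[...,0]<=22)&(h[...,1]>190)&(h[...,2]>90)
for m,s,c in comps(am[380:420,250:340],20): 
    print(' amber side',c+[250,380],s[4],plane(S,[c+[250,380]],33)[0].round(1))
# cup / bung / coaster
for n,ci in (('top',T),('side',S)):
    h=hs[n]; print(n,'samples')
    pts={'top':[(272,265),(277,237),(256,263),(290,283),(355,262),(367,267),(211,275),(415,195),(455,292),(260,200)],'side':[(333,330),(303,318),(322,350),(340,247),(338,242),(282,160)]}[n]
    for u,v in pts: print('  ',(u,v),h[v,u])
    u,v,P=np.split(np.load('pics/cl_%s.npy'%n),[1,2],1);u=u[:,0];v=v[:,0]
    def q(x0,x1,y0,y1,z0,z1):
        k=(P[:,0]>x0)&(P[:,0]<x1)&(P[:,1]>y0)&(P[:,1]<y1)&(P[:,2]>z0)&(P[:,2]<z1);return P[k]
    R=q(420,600,60,220,83,95); print(' rim pts',len(R),cv2.minEnclosingCircle(R[:,:2].astype(np.float32)),R[:,2].mean())
    H=q(420,640,60,220,70,82); print(' hdl pts',len(H),H.min(0),H.max(0))
    F=q(400,560,-140,-10,12,24); print(' flange',len(F),cv2.minEnclosingCircle(F[:,:2].astype(np.float32)),F[:,2].mean())
    Kn=q(400,560,-140,-10,38,60); print(' knob',len(Kn),Kn.mean(0))
    M=q(430,640,220,360,20,28); print(' mould',len(M),cv2.minAreaRect(M[:,:2].astype(np.float32)))
    C=q(520,700,-330,-60,160,300); print(' chute',len(C),cv2.minAreaRect(C[:,:2].astype(np.float32)),C.min(0),C.max(0))
    B=q(330,520,-300,-180,30,140); print(' bottle',len(B),B.mean(0))
E
python3 m2.py
```

```text
prongs tri (array([631.7, -99. , 122.3]), np.float64(1.8)) (array([ 550. , -107.8,  125.2]), np.float64(0.6))
prongs plane top126 [[ 631.5  -98.9  126. ]
 [ 550.1 -107.8  126. ]]
 side [[ 630.5  -97.1  124. ]
 [ 549.8 -108.8  124. ]]
 amber side [266.47058824 394.44117647] 68 [591.1 287.4  33. ]
 amber side [284.51470588 397.22058824] 68 [553.4 291.4  33. ]
 amber side [302.66666667 399.47826087] 69 [515.7 294.1  33. ]
 amber side [321.10294118 402.5       ] 68 [477.6 298.5  33. ]
top samples
   (272, 265) [ 45  14 148]
   (277, 237) [ 32  27 133]
   (256, 263) [ 30  15 103]
   (290, 283) [ 16  65 102]
   (355, 262) [ 15 131 103]
   (367, 267) [ 11 168  50]
   (211, 275) [ 93  26 119]
   (415, 195) [ 98  32 121]
   (455, 292) [  9 242  40]
   (260, 200) [ 70  13 116]
 rim pts 164 ((484.5379943847656, 117.69474792480469), 64.9869613647461) 88.17424410345843
 hdl pts 136 [421.00308491  79.02023901  70.31199509] [551.10101194 158.53714996  81.60263838]
 flange 366 ((461.2544860839844, -131.58421325683594), 42.15211868286133) 16.03701185892781
 knob 36 [ 461.28196557 -132.86020041   44.6
[... 630 characters left out ...]
7 [420.04475803  79.61219462  70.00189915] [550.6899108  164.54867455  81.90854412]
 flange 372 ((460.1632995605469, -133.2313232421875), 42.5038948059082) 16.289819643577705
 knob 40 [ 460.32555914 -130.98885086   44.56402744]
 mould 1946 ((522.7424926757812, 293.5809020996094), (68.24459838867188, 189.34259033203125), 84.53897094726562)
 chute 2194 ((603.1572265625, -223.29098510742188), (96.08183288574219, 192.8453369140625), 5.472506523132324) [ 546.46577911 -320.20103572  160.93110781] [ 642.39813885 -124.03912284  289.12753192]
 bottle 0 [nan nan nan]m2.py:30: RuntimeWarning: Mean of empty slice.
  B=q(330,520,-300,-180,30,140); print(' bottle',len(B),B.mean(0))
  ret = um.true_divide(
```

```bash
cat > g.py <<'E'
# usage: python3 g.py x y z yaw_deg [tilt_deg]  : target of GRASP point; prints turn and shift needed
from h import *
from scipy.spatial.transform import Rotation as Ro
import sys
def cur():
    s=sense(); w,x,y,z=s['tool_rot']; return s,np.array(s['ee_pos']),Ro.from_quat([x,y,z,w])
def target(yaw,tilt=0): return Ro.from_euler('z',yaw,degrees=True)*Ro.from_euler('x',180,degrees=True)*Ro.from_euler('x',-tilt,degrees=True)
if __name__=='__main__':
    s,p,R=cur()
    a=list(map(float,sys.argv[1:])); Rt=target(*a[3:])
    tc=np.array(a[:3])-Rt.apply([0,0,167]); d=(tc-p)/1000
    np.set_printoptions(suppress=True,precision=4)
    print('t',round(s['time_s'],2),'grasp now',(p+R.apply([0,0,167])).round(1),'open',round(s['opening']*93,1),'F',s['force'].round(1),'q',s['qpos'].round(2))
    print('turn',(R.inv()*Rt).as_rotvec(),'shift cur axes',R.inv().apply(d),'| after-turn axes',Rt.inv().apply(d))
E
python3 g.py 591.7 286.2 145 -5.6; tail -8 m2.py >/dev/null
python3 - <<'E'
from h import *
from g import *
s,p,R=cur();c=camera_info('wrist'); o=-np.array(c['R']).T@np.array(c['t'])
print('cam in tool',R.inv().apply(o-p),'axis',R.inv().apply(np.array(c['R'])[2]))
# cup fit
for n in('top','side'):
    A=np.load('pics/cl_%s.npy'%n);P=A[:,2:]
    k=(P[:,2]>86)&(P[:,2]<93)&(abs(P[:,0]-487)<60)&(abs(P[:,1]-118)<60);Q=P[k]
    c=np.array([487.,118.])
    from scipy.optimize import least_squares
    f=least_squares(lambda c:np.hypot(Q[:,0]-c[0],Q[:,1]-c[1])-40,c,loss='soft_l1'); print(n,len(Q),f.x.round(1))
    c=f.x;k=(P[:,2]>60)&(P[:,2]<84)&(np.hypot(P[:,0]-c[0],P[:,1]-c[1])<95)&(np.hypot(P[:,0]-c[0],P[:,1]-c[1])>48);H=P[k]
    print(' handle',len(H),H.mean(0).round(1),np.degrees(np.arctan2(H[:,1].mean()-c[1],H[:,0].mean()-c[0])).round(1))
T=camera_info('top'); A=np.load('pics/top0.npz')['p']; h=cv2.cvtColor(A,cv2.COLOR_RGB2HSV).astype(int)
m=(h[...,0]>8)&(h[...,0]<22)&(h[...,1]>50)&(h[...,2]>60)
v,u=np.nonzero(m[235:300,240:310]);X=plane(T,np.c_[u+240,v+235],4)[:,:2]; print('coaster',len(X),cv2.minEnclosingCircle(X.astype(np.float32)))
E
```

```text
t 0.1 grasp now [ 320.9 -649.7  236.9] open 92.7 F [-0.2 -0.1 -0.2] q [ 1.04  0.6  -0.    1.6   0.    0.94 -0.08]
turn [-0.0013  0.0005  0.5566] shift cur axes [ 0.6573 -0.7192  0.0928] | after-turn axes [ 0.178  -0.958   0.0919]
cam in tool [78.59356373  0.62707787 21.38503507] axis [-2.87269305e-01 -9.59040611e-05  9.57849851e-01]
top 114 [461.5 120.6]
 handle 84 [529.9 110.   76.6] -8.8
side 165 [460.7 121.3]
 handle 174 [529.8 113.7  72.9] -6.3
coaster 603 ((461.2986755371094, 119.59912109375), 59.92889404296875)
```

Request:
jog_arm(commands="0 0 0.1855 0 0 0 0.05;0 0 0.1855 0 0 0 0.05;0 0 0.1855 0 0 0 0.05;0 0 0 0.011 -0.06 0 0.05;0 0 0 0.011 -0.06 0 0.05;0 0 0 0.011 -0.06 0 0.05;0 0 0 0.011 -0.06 0 0.05;0 0 0 0.011 -0.06 0 0.05;0 0 0 0.011 -0.06 0 0.05;0 0 0 0.011 -0.06 0 0.05", newtons=25)

```text
time_s: 1.35
ee_pos: [438.9, -237.6, 404.6]
tool_rot: [-0.0, 0.999, -0.049, -0.0]
force: [1.1, -0.6, 0.4]
opening: 0.535
gripper_force: 0.0
```

Request:
jog_arm(commands="0 0 0 0.011 -0.06 0 0.05;0 0 0 0.011 -0.06 0 0.05;0 0 0 0.011 -0.06 0 0.05;0 0 0 0.011 -0.06 0 0.05;0 0 0 0.011 -0.06 0 0.05;0 0 0 0.011 -0.06 0 0.05;0 0 0 0.011 -0.06 0 0.05;0 0 0 0.011 -0.06 0 0.05;0 0 0 0.011 -0.06 0.03 0.05;0 0 0 0 0 0.03 0.05")

```text
time_s: 2.6
ee_pos: [588.2, 289.1, 345.9]
tool_rot: [-0.001, 0.999, -0.046, 0.0]
force: [-1.0, -0.9, -1.1]
opening: 0.539
gripper_force: 0.0
```

```bash
python3 g.py 591.7 286.2 46 -5.6
```

```text
t 2.6 grasp now [588.3 289.5 178.9] open 50.2 F [-1.  -0.9 -1.1] q [-0.58  0.58  0.05  1.82 -0.05  0.74 -2.16]
turn [-0.0029 -0.0003  0.0065] shift cur axes [0.0037 0.0029 0.1329] | after-turn axes [0.0037 0.0025 0.1329]
```

Request:
jog_arm(commands="0 0 0.006 0.004 0.003 0.05 0.05;0 0 0 0 0 0.05 0.05;0 0 0 0 0 0.0325 0.05;0 0 0 0 0 0 0.05;0 0 0 0 0 0 0.05")

```text
time_s: 3.22
ee_pos: [592.1, 280.1, 214.2]
tool_rot: [0.0, 0.999, -0.052, -0.0]
force: [-0.7, -0.2, 0.1]
opening: 0.534
gripper_force: 0.0
```

```bash
python3 g.py 591.7 286.2 46 -5.6; python3 - <<'E'
from h import *
save('wrist','w1')
E
```

```text
t 3.23 grasp now [592.  280.   47.2] open 49.7 F [-0.7 -0.2  0.1] q [-0.55  0.75  0.04  1.89 -0.06  0.5  -2.15]
turn [ 0.0005  0.0008 -0.006 ] shift cur axes [-0.001  -0.006   0.0012] | after-turn axes [-0.001  -0.006   0.0012]
```

View pics/w1.png

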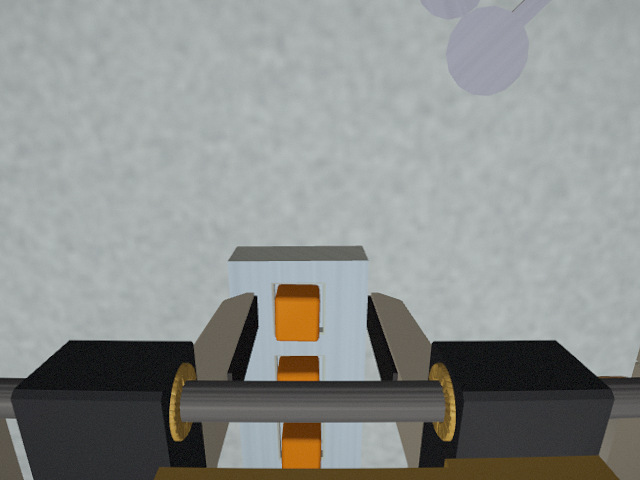

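```bash
python3 - <<'E'
from h import *
from g import *
s,p,R=cur(); c=camera_info('wrist'); A=np.load('pics/w1.npz')['p']
h=cv2.cvtColor(A,cv2.COLOR_RGB2HSV).astype(int)
print(plane(c,[(276,340),(320,340),(298,340),(277,290),(319,290)],36).round(1))
for z in (167,186): print(proj(c,[p+R.apply([x,y,z]) for x in(-7.5,7.5) for y in(-25,25)]).round())
m=((h[...,0]>8)&(h[...,0]<22)&(h[...,1]>150)&(h[...,2]>200)).astype(np.uint8)
n,l,st,ce=cv2.connectedComponentsWithStats(m)
for i in range(1,n):
    if st[i,4]>100: 
        x,y,w,hh,a=st[i]; print(st[i],plane(c,[(x+w/2,y),(x+w/2,y+hh)],36).round(1))
E
```

```text
[[582.8 296.   36. ]
 [580.8 276.5  36. ]
 [581.8 286.2  36. ]
 [606.6 292.4  36. ]
 [604.7 274.5  36. ]]
[[249. 347.]
 [369. 347.]
 [247. 314.]
 [371. 314.]]
[[255. 325.]
 [364. 325.]
 [254. 295.]
 [365. 295.]]
[278 302  20  17 143] [[600.6 288.4  36. ]
 [592.5 289.4  36. ]]
```

Wrist view: the far sweet's top spans (276..320, 290..340), between the fingers but about 6 mm off centre. I correct that and grip.

Request:
jog_arm(commands="0 0 -0.005 -0.001 -0.006 0.001 0.05;0 0 0 0 0 0 0.05;0 0 0 0 0 0 0.01;0 0 0 0 0 0 0.01;0 0 0 0 0 0 0.01;0 0 0 0 0 0 0.01;0 0 0 0 0 0 0.01")

```text
time_s: 4.15
ee_pos: [591.8, 286.1, 213.6]
tool_rot: [0.0, 0.999, -0.049, -0.0]
force: [0.4, -0.1, 0.3]
opening: 0.212
gripper_force: 25.0
```

```bash
python3 g.py 591.7 286.2 46 -5.6
```

```text
t 4.15 grasp now [591.8 286.1  46.6] open 19.7 F [ 0.4 -0.1  0.3] q [-0.56  0.76  0.04  1.89 -0.06  0.5  -2.15]
turn [ 0.0001  0.     -0.001 ] shift cur axes [-0.0001 -0.0001  0.0006] | after-turn axes [-0.0001 -0.0001  0.0006]
```

```bash
python3 - <<'E'
from h import *
for n in('top','side'):
    P=np.load('pics/cl_%s.npy'%n)[:,2:]
    for yaw in(5,6,7):
        a=np.radians(yaw);X=np.array([np.cos(a),np.sin(a)]);Y=np.array([-np.sin(a),np.cos(a)])
        fork=np.array([590.8,-103.2]);lip=fork-35*Y
        q=P[:,:2]-lip;x=q@X;y=q@Y;f=(P[:,2]-(172-y*np.tan(np.radians(28))))*np.cos(np.radians(28))
        r=[]
        for y0 in range(-175,-20,31):
            k=(y>y0)&(y<y0+31)&(abs(x)<40)&(f>14)&(f<28); l=x[k]; L=l[l<0];Rr=l[l>0]
            kf=(y>y0)&(y<y0+31)&(abs(x)<12)&(abs(f)<12)
            r.append((L.min().round(1),L.max().round(1),Rr.min().round(1),Rr.max().round(1),np.median(f[kf]).round(1)))
        print(n,yaw,lip.round(1),r)
E
```

```text
top 5 [ 593.9 -138.1] [(np.float64(-19.7), np.float64(-1.2), np.float64(0.3), np.float64(26.0), np.float64(-0.5)), (np.float64(-20.1), np.float64(-15.0), np.float64(19.4), np.float64(25.0), np.float64(-0.4)), (np.float64(-20.8), np.float64(-14.3), np.float64(18.9), np.float64(24.4), np.float64(0.1)), (np.float64(-19.3), np.float64(-14.4), np.float64(17.4), np.float64(23.2), np.float64(0.3)), (np.float64(-19.9), np.float64(-14.9), np.float64(20.1), np.float64(25.2), np.float64(0.6))]
top 6 [ 594.5 -138. ] [(np.float64(-23.0), np.float64(-1.4), np.float64(0.6), np.float64(22.4), np.float64(-0.4)), (np.float64(-23.0), np.float64(-17.8), np.float64(16.5), np.float64(22.0), np.float64(-0.4)), (np.float64(-23.2), np.float64(-16.3), np.float64(16.8), np.float64(21.9), np.float64(0.0)), (np.float64(-20.9), np.float64(-16.2), np.float64(15.8), np.float64(22.2), np.float64(0.3)), (np.float64(-21.1), np.float64(-16.2), np.float64(19.0), np.float64(23.9), np.float64(0.6))]
top 7 [ 595.1 -137.9] [(np.float64(-26.6), np.float64(-0.2), np.float64(1.6), np.float64(18.9), np.float64(-0.5)), (np.float
[... 1133 characters left out ...]
22.2), np.float64(0.3)), (np.float64(-20.3), np.float64(-17.3), np.float64(19.5), np.float64(22.7), np.float64(0.4)), (np.float64(-21.3), np.float64(-18.2), np.float64(18.5), np.float64(21.3), np.float64(-0.3))]
side 7 [ 595.1 -137.9] [(np.float64(-24.5), np.float64(-0.3), np.float64(1.8), np.float64(19.8), np.float64(0.0)), (np.float64(-23.2), np.float64(-19.8), np.float64(16.1), np.float64(20.0), np.float64(-0.4)), (np.float64(-23.6), np.float64(-20.2), np.float64(16.4), np.float64(20.0), np.float64(0.2)), (np.float64(-22.2), np.float64(-19.0), np.float64(17.5), np.float64(21.1), np.float64(0.3)), (np.float64(-22.6), np.float64(-19.3), np.float64(17.2), np.float64(20.3), np.float64(-0.4))]
```

```bash
python3 g.py 598.4 -173 290 6 28
```

```text
t 4.15 grasp now [591.8 286.1  46.6] open 19.7 F [ 0.4 -0.1  0.3] q [-0.56  0.76  0.04  1.89 -0.06  0.5  -2.15]
turn [-0.4869  0.0498 -0.1994] shift cur axes [ 0.0359  0.3795 -0.2238] | after-turn axes [-0.0415  0.4396 -0.0197]
```

Request:
jog_arm(commands="0 0 0 0 0 -0.03 0.01;0 0 0 0 0 -0.06 0.01;0 0 0 0 0 -0.06 0.01;0 0 0 0 0 -0.06 0.01;0 0 0 0.005 0.054 -0.014 0.01;0 0 0 0.005 0.054 0 0.01;0 0 0 0.005 0.054 0 0.01;0 0 0 0.005 0.054 0 0.01;0 0 0 0.005 0.054 0 0.01;0 0 0 0.005 0.054 0 0.01")

```text
time_s: 5.4
ee_pos: [589.4, -40.9, 437.8]
tool_rot: [-0.0, 0.999, -0.049, 0.0]
force: [-0.5, 0.1, -0.3]
opening: 0.212
gripper_force: 25.0
```

Request:
jog_arm(commands="0 0 0 0.005 0.054 0 0.01;-0.162 0.0166 -0.0665 0 0 0 0.01;-0.162 0.0166 -0.0665 0 0 0 0.01;-0.162 0.0166 -0.0665 0 0 0 0.01;0 0 0 0 0 0 0.01")

```text
time_s: 6.02
ee_pos: [589.5, -91.6, 437.0]
tool_rot: [0.241, 0.969, 0.052, 0.012]
force: [-0.1, 0.7, -0.1]
opening: 0.212
gripper_force: 25.0
```

```bash
python3 g.py 598.4 -173 226.5 6 28
```

```text
t 6.03 grasp now [ 597.7 -169.3  289.5] open 19.7 F [-0.1  0.7 -0.1] q [-0.3   0.43  0.34  1.93  0.49  0.81 -1.8 ]
turn [-0.0016 -0.0003  0.0032] shift cur axes [ 0.0005 -0.0264  0.0574] | after-turn axes [ 0.0004 -0.0265  0.0573]
```

Request:
jog_arm(commands="0 0 0 0 -0.0105 0.024 0.01;0 0 0 0 -0.009 0.02 0.01;0 0 0 0 -0.007 0.0134 0.01;0 0 0 0 0 0 0.01;0 0 0 0 0 0 0.01")

```text
time_s: 6.65
ee_pos: [590.0, -97.1, 375.1]
tool_rot: [0.241, 0.969, 0.05, 0.013]
force: [0.0, -0.0, 0.7]
opening: 0.215
gripper_force: 25.0
```

```bash
python3 g.py 598.4 -173 226.5 6 28; python3 - <<'E'
from h import *
p,d=save('side','s1'); cv2.imwrite('pics/s1c.png',cv2.resize(p[80:260,200:400,::-1],None,fx=3,fy=3))
E
```

```text
t 6.65 grasp now [ 598.2 -174.9  227.5] open 20.0 F [ 0.  -0.   0.7] q [-0.29  0.51  0.35  1.99  0.52  0.68 -1.87]
turn [-0.0016 -0.0005 -0.001 ] shift cur axes [ 0.0005 -0.0024  0.    ] | after-turn axes [ 0.0005 -0.0024  0.    ]
```

View pics/s1c.png

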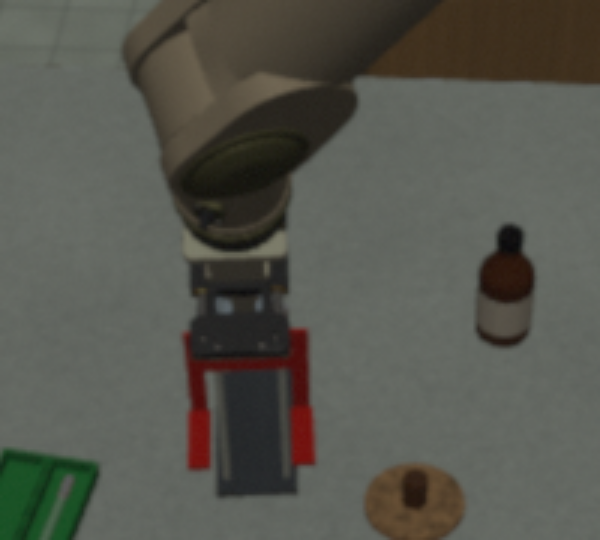

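The crop shows the gripper square over the trough just behind the red gate (245,350), and nothing is touching. I release the sweet.

Request:
jog_arm(commands="0 0 0 0 0 0 0.045;0 0 0 0 0 0 0.045;0 0 0 0 0 0 0.045;0 0 0 0 0 -0.03 0.045;0 0 0 0 0 -0.05 0.045;0 0 0 0 0 -0.03 0.045")

```text
time_s: 7.45
ee_pos: [584.4, -44.7, 473.5]
tool_rot: [0.241, 0.969, 0.051, 0.014]
force: [0.6, -0.4, -0.9]
opening: 0.483
gripper_force: 0.0
```

```bash
python3 g.py 553.6 290.2 150 -5.6; python3 - <<'E'
from h import *
save('top','t2');p,d=save('wrist','w2'); a=np.load('pics/t2.npz')['p']
c=cv2.resize(a[150:250,320:480,::-1],(640,400)); cv2.imwrite('pics/c2.png',np.vstack([c,cv2.resize(p[:,:,::-1],(267,200))[:,:1].repeat(640,1)*0+0])[:400])
for n,q in(('top',a),('w',p)):
    h=cv2.cvtColor(q,cv2.COLOR_RGB2HSV).astype(int);m=((h[...,0]>7)&(h[...,0]<22)&(h[...,1]>170)&(h[...,2]>70)).astype(np.uint8)
    _,l,s,ce=cv2.connectedComponentsWithStats(m); print(n,[(ce[i].round(),s[i,4]) for i in range(1,len(s)) if s[i,4]>12])
E
```

```text
t 7.45 grasp now [ 592.9 -122.4  326. ] open 44.9 F [ 0.6 -0.4 -0.9] q [-0.38  0.38  0.33  1.9   0.47  0.92 -1.84]
turn [ 0.4854 -0.0512  0.1989] shift cur axes [ 0.0044 -0.3704 -0.0191] | after-turn axes [-0.0634 -0.3303  0.1565]
top [(array([378., 202.]), np.int32(70)), (array([212., 234.]), np.int32(49)), (array([211., 247.]), np.int32(47)), (array([208., 261.]), np.int32(46)), (array([117., 292.]), np.int32(13)), (array([118., 305.]), np.int32(16)), (array([124., 350.]), np.int32(86))]
w [(array([260., 245.]), np.int32(681)), (array([361., 369.]), np.int32(454)), (array([590., 466.]), np.int32(14)), (array([254., 469.]), np.int32(14)), (array([300., 469.]), np.int32(42)), (array([344., 469.]), np.int32(63)), (array([375., 470.]), np.int32(15))]
```

Request:
jog_arm(commands="0.162 -0.017 0.0663 0 0 0 0.045;0.162 -0.017 0.0663 0 0 0 0.045;0.162 -0.017 0.0663 0 0 0 0.045;0 0 0 -0.0106 -0.055 0 0.045;0 0 0 -0.0106 -0.055 0 0.045;0 0 0 -0.0106 -0.055 0.02 0.045;0 0 0 -0.0106 -0.055 0.03 0.045;0 0 0 -0.0106 -0.055 0.05 0.045;0 0 0 -0.0106 -0.055 0.056 0.045;0 0 0 0 0 0 0.045")

```text
time_s: 8.8
ee_pos: [553.4, 270.1, 331.7]
tool_rot: [0.001, 0.999, -0.047, -0.004]
force: [-0.2, 0.2, 0.2]
opening: 0.483
gripper_force: 0.0
```

Request:
jog_arm(commands="0 0 0 0 0 0 0.045;0 0 0 0 0 0 0.045")

```text
time_s: 9.05
ee_pos: [556.1, 265.3, 337.3]
tool_rot: [0.0, 0.999, -0.05, 0.0]
force: [0.1, 0.1, 0.2]
opening: 0.482
gripper_force: 0.0
```

```bash
python3 g.py 553.6 290.2 46 -5.6
```

```text
t 9.05 grasp now [556.1 265.3 170.3] open 44.8 F [0.1 0.1 0.2] q [-0.6   0.55  0.09  1.92 -0.07  0.67 -2.13]
turn [ 0.0001 -0.0002 -0.0032] shift cur axes [-0.005  -0.0246  0.1243] | after-turn axes [-0.0049 -0.0246  0.1243]
```

Request:
jog_arm(commands="0 0 -0.003 -0.005 -0.0246 0.03 0.045;0 0 0 0 0 0.045 0.045;0 0 0 0 0 0.035 0.045;0 0 0 0 0 0.0135 0.045;0 0 0 0 0 0 0.045;0 0 0 0 0 0 0.045")

```text
time_s: 9.8
ee_pos: [553.3, 291.8, 214.5]
tool_rot: [-0.001, 0.999, -0.048, 0.0]
force: [-0.4, 0.3, 0.5]
opening: 0.486
gripper_force: 0.0
```

```bash
python3 g.py 553.6 290.2 46 -5.6
```

```text
t 9.8 grasp now [553.4 292.   47.5] open 45.2 F [-0.4  0.3  0.5] q [-0.62  0.73  0.06  1.97 -0.09  0.45 -2.15]
turn [-0.0011 -0.0006  0.0016] shift cur axes [0.0004 0.0016 0.0015] | after-turn axes [0.0004 0.0016 0.0015]
```

Request:
jog_arm(commands="0 0 0 0 0.0016 0.0012 0.045;0 0 0 0 0 0 0.01;0 0 0 0 0 0 0.01;0 0 0 0 0 0 0.01;0 0 0 0 0 0 0.01;0 0 0 0 0 0 0.01")

```text
time_s: 10.55
ee_pos: [552.5, 290.4, 211.8]
tool_rot: [0.0, 0.999, -0.048, -0.001]
force: [-0.1, -0.5, 1.8]
opening: 0.213
gripper_force: 25.0
```

```bash
python3 g.py 601 -198 300 6 28
```

```text
t 10.55 grasp now [552.3 290.4  44.8] open 19.8 F [-0.1 -0.5  1.8] q [-0.61  0.73  0.06  1.97 -0.09  0.44 -2.15]
turn [-0.4871  0.0502 -0.1958] shift cur axes [ 0.0789  0.4048 -0.2357] | after-turn axes [-0.0028  0.4748 -0.0145]
```

Request:
jog_arm(commands="0 0 0 0 0 -0.03 0.01;0 0 0 0 0 -0.06 0.01;0 0 0 0 0 -0.06 0.01;0 0 0 0 0 -0.06 0.01;0 0 0 0.0113 0.058 -0.026 0.01;0 0 0 0.0113 0.058 0 0.01;0 0 0 0.0113 0.058 0 0.01;0 0 0 0.0113 0.058 0 0.01;0 0 0 0.0113 0.058 0 0.01;0 0 0 0.0113 0.058 0 0.01")

```text
time_s: 11.8
ee_pos: [586.8, -62.5, 446.8]
tool_rot: [0.0, 0.999, -0.048, -0.001]
force: [1.4, -0.5, 0.1]
opening: 0.211
gripper_force: 25.0
```

Request:
jog_arm(commands="0 0 0 0.0113 0.058 0 0.01;-0.162 0.0166 -0.0655 0 0 0 0.01;-0.162 0.0166 -0.0655 0 0 0 0.01;-0.162 0.0166 -0.0655 0 0 0 0.01;0 0 0 0 0 0 0.01;0 0 0 0 0 0 0.01")

```text
time_s: 12.55
ee_pos: [592.6, -119.2, 446.8]
tool_rot: [0.239, 0.97, 0.05, 0.012]
force: [0.5, 0.1, -0.1]
opening: 0.21
gripper_force: 25.0
```

```bash
python3 g.py 601 -198 240 6 28
```

```text
t 12.55 grasp now [ 600.7 -196.6  299. ] open 19.5 F [ 0.5  0.1 -0.1] q [-0.29  0.43  0.39  1.91  0.45  0.8  -1.72]
turn [-0.0044  0.0006 -0.0007] shift cur axes [ 0.0001 -0.0269  0.0529] | after-turn axes [ 0.0001 -0.0271  0.0528]
```

Request:
jog_arm(commands="0 0 0 0 -0.0105 0.0215 0.01;0 0 0 0 -0.009 0.019 0.01;0 0 0 0 -0.0075 0.0135 0.01;0 0 0 0 0 0 0.01;0 0 0 0 0 0 0.045;0 0 0 0 0 0 0.045;0 0 0 0 0 0 0.045;0 0 0 0 0 -0.03 0.045;0 0 0 0 0 -0.05 0.045;0 0 0 0 0 -0.03 0.045")

```text
time_s: 13.8
ee_pos: [587.5, -68.7, 485.8]
tool_rot: [0.241, 0.969, 0.051, 0.014]
force: [0.7, 0.5, 0.5]
opening: 0.481
gripper_force: 0.0
```

```bash
python3 g.py 515.9 293.6 150 -5.6; cat > amb.py <<'E'
from h import *
import sys
save('top',sys.argv[1]);a=np.load('pics/%s.npz'%sys.argv[1]);ci=camera_info('top')
h=cv2.cvtColor(a['p'],cv2.COLOR_RGB2HSV).astype(int);m=((h[...,0]>7)&(h[...,0]<22)&(h[...,1]>170)&(h[...,2]>70)).astype(np.uint8);m[:,:180]=0
_,l,s,ce=cv2.connectedComponentsWithStats(m)
X=np.array([np.cos(np.radians(6)),np.sin(np.radians(6))]);Y=np.array([-X[1],X[0]])
for i in range(1,len(s)):
    if s[i,4]>12:
        v,u=np.nonzero((l==i)&(a['d']>0)); o,r=ray(ci,np.c_[u,v]); P=o+r*a['d'][v,u][:,None]; q=P[:,:2]-[594.7,-138]
        print(ce[i].round(1),s[i,4],'mean',P.mean(0).round(1),'chute x',(q@X).min().round(1),(q@X).max().round(1),'y',(q@Y).min().round(1),(q@Y).max().round(1))
E
python3 amb.py t3
```

```text
t 13.8 grasp now [ 596.  -146.4  338.2] open 44.8 F [0.7 0.5 0.5] q [-0.38  0.37  0.39  1.89  0.44  0.91 -1.76]
turn [ 0.4852 -0.0513  0.1993] shift cur axes [-0.0331 -0.404  -0.023 ] | after-turn axes [-0.1066 -0.3536  0.1688]
[381.5 200.7] 141 mean [ 596.7 -156.2  201.3] chute x -10.5 12.7 y -37.3 2.1
[210.6 247. ] 47 mean [516.5 291.7  34.6] chute x -42.5 -24.3 y 427.4 446.0
[208.3 261. ] 46 mean [478.  296.3  34.3] chute x -79.7 -61.8 y 435.2 453.7
```

Request:
jog_arm(commands="0.162 -0.017 0.0663 0 0 0 0.045;0.162 -0.017 0.0663 0 0 0 0.045;0.162 -0.017 0.0663 0 0 0 0.045;0 0 0 -0.0152 -0.0505 0.024 0.045;0 0 0 -0.0152 -0.0505 0.024 0.045;0 0 0 -0.0152 -0.0505 0.024 0.045;0 0 0 -0.0152 -0.0505 0.024 0.045;0 0 0 -0.0152 -0.0505 0.024 0.045;0 0 0 -0.0152 -0.0505 0.024 0.045;0 0 0 -0.0152 -0.0505 0.024 0.045")

```text
time_s: 15.1
ee_pos: [515.5, 294.1, 315.1]
tool_rot: [-0.0, 0.999, -0.049, -0.001]
force: [1.1, 0.3, -0.0]
opening: 0.486
gripper_force: 0.0
```

Request:
jog_arm(commands="0 0 0 0 0 0 0.045;0 0 0 0 0 0.03 0.045;0 0 0 0 0 0.03 0.045;0 0 0 0 0 0 0.045;0 0 0 0 0 0 0.045")

```text
time_s: 15.72
ee_pos: [516.3, 292.0, 256.8]
tool_rot: [-0.0, 0.999, -0.05, -0.001]
force: [-0.2, 0.2, 0.2]
opening: 0.484
gripper_force: 0.0
```

```bash
python3 g.py 515.9 293.6 46 -5.6
```

```text
t 15.72 grasp now [516.1 292.   89.8] open 45.0 F [-0.2  0.2  0.2] q [-0.69  0.64  0.12  2.03 -0.16  0.48 -2.12]
turn [-0.0001  0.001  -0.0013] shift cur axes [-0.0005 -0.0015  0.0438] | after-turn axes [-0.0006 -0.0015  0.0438]
```

Accurate now, so I descend, close and lift.

Request:
jog_arm(commands="0 0 0 0 -0.0015 0.025 0.045;0 0 0 0 0 0.0185 0.045;0 0 0 0 0 0 0.045;0 0 0 0 0 0 0.01;0 0 0 0 0 0 0.01;0 0 0 0 0 0 0.01;0 0 0 0 0 0 0.01;0 0 0 0 0 0 0.01")

```text
time_s: 16.73
ee_pos: [515.9, 294.2, 212.8]
tool_rot: [-0.0, 0.999, -0.049, -0.001]
force: [-0.7, -0.9, 6.2]
opening: 0.213
gripper_force: 25.0
```

```bash
python3 g.py 603.6 -222.7 310 6 28
```

```text
t 16.73 grasp now [515.7 294.2  45.8] open 19.8 F [-0.7 -0.9  6.2] q [-0.68  0.71  0.1   2.04 -0.17  0.39 -2.11]
turn [-0.4874  0.0509 -0.1984] shift cur axes [ 0.1217  0.4289 -0.245 ] | after-turn axes [ 0.0332  0.5076 -0.0072]
```

Request:
jog_arm(commands="0 0 0 0 0 -0.03 0.01;0 0 0 0 0 -0.06 0.01;0 0 0 0 0 -0.06 0.01;0 0 0 0 0 -0.06 0.01;0 0 0 0 0 -0.035 0.01;0 0 0 0.0152 0.0536 0 0.01;0 0 0 0.0152 0.0536 0 0.01;0 0 0 0.0152 0.0536 0 0.01;0 0 0 0.0152 0.0536 0 0.01;0 0 0 0.0152 0.0536 0 0.01")

```text
time_s: 17.98
ee_pos: [565.6, 18.2, 457.3]
tool_rot: [-0.0, 0.999, -0.049, -0.001]
force: [1.2, -0.1, -0.5]
opening: 0.214
gripper_force: 25.0
```

Request:
jog_arm(commands="0 0 0 0.0152 0.0536 0 0.01;0 0 0 0.0152 0.0536 0 0.01;0 0 0 0.0152 0.0536 0 0.01;-0.162 0.017 -0.066 0 0 0 0.01;-0.162 0.017 -0.066 0 0 0 0.01;-0.162 0.017 -0.066 0 0 0 0.01;0 0 0 0 0 0 0.01;0 0 0 0 0 0 0.01")

```text
time_s: 18.98
ee_pos: [595.2, -144.3, 457.1]
tool_rot: [0.239, 0.97, 0.05, 0.012]
force: [0.5, -0.2, 0.1]
opening: 0.208
gripper_force: 25.0
```

```bash
python3 g.py 603.6 -222.7 252.5 6 28
```

```text
t 18.98 grasp now [ 603.2 -221.6  309.3] open 19.3 F [ 0.5 -0.2  0.1] q [-0.32  0.44  0.5   1.9   0.38  0.78 -1.6 ]
turn [-0.0044  0.0009 -0.0015] shift cur axes [ 0.0001 -0.0262  0.0508] | after-turn axes [ 0.0001 -0.0264  0.0507]
```

Request:
jog_arm(commands="0 0 0 0 -0.0105 0.02 0.01;0 0 0 0 -0.009 0.019 0.01;0 0 0 0 -0.0068 0.012 0.01;0 0 0 0 0 0 0.01;0 0 0 0 0 0 0.045;0 0 0 0 0 0 0.045;0 0 0 0 0 0 0.045;0 0 0 0 0 -0.03 0.045;0 0 0 0 0 -0.05 0.045;0 0 0 0 0 -0.03 0.045")

```text
time_s: 20.23
ee_pos: [590.0, -93.1, 499.0]
tool_rot: [0.241, 0.969, 0.051, 0.014]
force: [0.1, -0.3, 0.9]
opening: 0.48
gripper_force: 0.0
```

```bash
python3 g.py 477.8 297.2 100 -5.6; python3 amb.py t4
```

```text
t 20.23 grasp now [ 598.5 -170.8  351.5] open 44.7 F [ 0.1 -0.3  0.9] q [-0.43  0.38  0.51  1.87  0.39  0.9  -1.65]
turn [ 0.4853 -0.0512  0.1984] shift cur axes [-0.0711 -0.4619  0.0177] | after-turn axes [-0.1498 -0.3775  0.232 ]
[385.3 199.9] 210 mean [ 597.4 -164.8  205.9] chute x -10.8 12.2 y -54.8 2.2
[208.3 261. ] 47 mean [477.9 296.6  34.2] chute x -79.1 -61.6 y 435.5 453.6
```

Request:
jog_arm(commands="0.162 -0.017 0.0663 0 0 0 0.045;0.162 -0.017 0.0663 0 0 0 0.045;0.162 -0.017 0.0663 0 0 0 0.045;0 0 0 -0.0187 -0.0472 0.029 0.045;0 0 0 -0.0187 -0.0472 0.029 0.045;0 0 0 -0.0187 -0.0472 0.029 0.045;0 0 0 -0.0187 -0.0472 0.029 0.045;0 0 0 -0.0187 -0.0472 0.029 0.045;0 0 0 -0.0187 -0.0472 0.029 0.045;0 0 0 -0.0187 -0.0472 0.029 0.045")

```text
time_s: 21.52
ee_pos: [491.6, 249.1, 293.3]
tool_rot: [-0.0, 0.999, -0.05, -0.0]
force: [0.2, 0.6, 0.2]
opening: 0.485
gripper_force: 0.0
```

Request:
jog_arm(commands="0 0 0 -0.0187 -0.0472 0.029 0.045;0 0 0 0 0 0 0.045;0 0 0 0 0 0 0.045;0 0 0 0 0 0 0.045")

```text
time_s: 22.02
ee_pos: [478.7, 295.2, 265.9]
tool_rot: [-0.0, 0.999, -0.051, -0.0]
force: [0.4, -0.8, 0.3]
opening: 0.481
gripper_force: 0.0
```

```bash
python3 g.py 477.8 297.2 46 -5.6
```

```text
t 22.02 grasp now [478.7 295.2  98.9] open 44.7 F [ 0.4 -0.8  0.3] q [-0.8   0.61  0.21  2.1  -0.28  0.46 -2.04]
turn [-0.      0.0005 -0.0033] shift cur axes [-0.0011 -0.0019  0.0529] | after-turn axes [-0.0011 -0.0019  0.0529]
```

Request:
jog_arm(commands="0 0 -0.003 -0.001 -0.002 0.03 0.045;0 0 0 0 0 0.0225 0.045;0 0 0 0 0 0 0.045;0 0 0 0 0 0 0.01;0 0 0 0 0 0 0.01;0 0 0 0 0 0 0.01;0 0 0 0 0 0 0.01;0 0 0 0 0 0 0.01")

```text
time_s: 23.02
ee_pos: [477.3, 298.7, 213.3]
tool_rot: [-0.0, 0.999, -0.048, -0.0]
force: [-0.7, -0.5, 7.2]
opening: 0.21
gripper_force: 25.0
```

```bash
python3 g.py 606.2 -247.6 320 6 28
```

```text
t 23.02 grasp now [477.1 298.8  46.3] open 19.6 F [-0.7 -0.5  7.2] q [-0.77  0.7   0.16  2.12 -0.31  0.35 -2.02]
turn [-0.4876  0.05   -0.1963] shift cur axes [ 0.1647  0.4545 -0.2545] | after-turn axes [0.0711 0.5417 0.0002]
```

Request:
jog_arm(commands="0 0 0 0 0 -0.03 0.01;0 0 0 0 0 -0.06 0.01;0 0 0 0 0 -0.06 0.01;0 0 0 0 0 -0.06 0.01;0 0 0 0 0 -0.045 0.01;0 0 0 0.0183 0.0505 0 0.01;0 0 0 0.0183 0.0505 0 0.01;0 0 0 0.0183 0.0505 0 0.01;0 0 0 0.0183 0.0505 0 0.01;0 0 0 0.0183 0.0505 0 0.01")

```text
time_s: 24.28
ee_pos: [544.4, 37.0, 467.7]
tool_rot: [-0.0, 0.999, -0.048, -0.001]
force: [0.8, 1.0, -0.1]
opening: 0.212
gripper_force: 25.0
```

Request:
jog_arm(commands="0 0 0 0.0183 0.0505 0 0.01;0 0 0 0.0183 0.0505 0 0.01;0 0 0 0.0183 0.0505 0 0.01;0 0 0 0.0183 0.0505 0 0.01;-0.162 0.017 -0.0655 0 0 0 0.01;-0.162 0.017 -0.0655 0 0 0 0.01;-0.162 0.017 -0.0655 0 0 0 0.01;0 0 0 0 0 0 0.01;0 0 0 0 0 0 0.01")

```text
time_s: 25.4
ee_pos: [597.9, -169.3, 467.5]
tool_rot: [0.24, 0.97, 0.05, 0.013]
force: [0.2, -0.2, -0.1]
opening: 0.212
gripper_force: 25.0
```

```bash
python3 g.py 606.2 -247.6 266 6 28
```

```text
t 25.4 grasp now [ 606.1 -246.6  319.7] open 19.7 F [ 0.2 -0.2 -0.1] q [-0.38  0.46  0.67  1.88  0.26  0.75 -1.44]
turn [-0.0042 -0.0001 -0.0012] shift cur axes [ 0.     -0.0248  0.048 ] | after-turn axes [ 0.0001 -0.025   0.0479]
```

Request:
jog_arm(commands="0 0 0 0 -0.01 0.019 0.01;0 0 0 0 -0.0088 0.017 0.01;0 0 0 0 -0.006 0.0115 0.01;0 0 0 0 0 0 0.01;0 0 0 0 0 0 0.045;0 0 0 0 0 0 0.045;0 0 0 0 0 0 0.045;0 0 0 0 0 -0.03 0.045;0 0 0 0 0 -0.05 0.045;0 0 0 0 0 -0.03 0.045")

```text
time_s: 26.65
ee_pos: [592.7, -117.8, 513.0]
tool_rot: [0.241, 0.969, 0.051, 0.014]
force: [0.9, -0.2, 0.1]
opening: 0.483
gripper_force: 0.0
```

```bash
cat > obj.py <<'E'
from h import *
import sys
from scipy.optimize import least_squares
tag=sys.argv[1]
for n in('top','side'):
    p,d=save(n,n+tag); ci=camera_info(n); u,v,P=cloud(ci,d)
    h=cv2.cvtColor(p,cv2.COLOR_RGB2HSV)[v,u].astype(int)
    x,y,z=P.T
    tbl=(x>330)&(x<760)&(y>-180)&(y<230)
    # knob/flange of bung
    F=P[tbl&(h[:,1]>90)&(z>11)&(z<22)&(y<60)]; K=P[tbl&(z>38)&(z<52)&(h[:,1]>90)&(h[:,0]>5)&(h[:,0]<20)&(h[:,2]<90)&(y<60)&(x<560)]
    if len(F)>50:
        c0=F[:,:2].mean(0);f=cv2.minEnclosingCircle(F[:,:2].astype(np.float32)); print(n,'bung flange',len(F),np.round(f[0],1),round(f[1],1),'knob',len(K),K.mean(0).round(1) if len(K) else None)
    k=tbl&(z>86)&(z<93)&(h[:,1]<70)&(y>20)
    Q=P[k]
    if len(Q)>30:
        f=least_squares(lambda c:np.hypot(Q[:,0]-c[0],Q[:,1]-c[1])-40,np.median(Q[:,:2],0),loss='soft_l1',f_scale=2);c=f.x;r=np.hypot(x-c[0],y-c[1])
        H=P[(z>60)&(z<84)&(r<95)&(r>48)]
        print(n,'cup',len(Q),c.round(1),'cost',round(f.cost,1),'handle',len(H),H.mean(0).round(1),np.degrees(np.arctan2(H[:,1].mean()-c[1],H[:,0].mean()-c[0])).round(1))
E
python3 obj.py A; python3 amb.py t5; python3 g.py 532 112 200 -7.5
```

```text
top bung flange 628 [ 459.9 -136.1] 41.9 knob 47 [ 460.2 -135.7   45.4]
side bung flange 650 [593.9 -81.1] 186.8 knob 52 [ 460.5 -134.2   45. ]
side cup 191 [460.4 121.3] cost 196.3 handle 171 [529.3 113.8  73.8] -6.2
[389.4 198.9] 284 mean [ 598.5 -173.8  210.4] chute x -10.4 17.0 y -72.6 2.1
t 26.8 grasp now [ 601.5 -195.7  364.6] open 45.1 F [ 0.2  0.  -0.5] q [-0.5   0.4   0.7   1.85  0.29  0.87 -1.5 ]
turn [ 0.4844 -0.061   0.2323] shift cur axes [-0.0363 -0.2757  0.0181] | after-turn axes [-0.0902 -0.2201  0.1452]
```

View pics/topA.png

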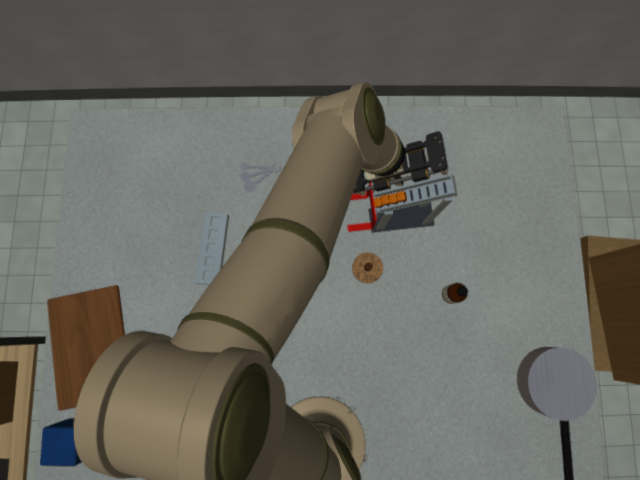

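All four sweets are queued at the gate at (389,199). The cup is unmoved and the bung is at (367,267). Next is the cup handle.

Request:
jog_arm(commands="0.1615 -0.0203 0.0774 0 0 0 0.045;0.1615 -0.0203 0.0774 0 0 0 0.045;0.1615 -0.0203 0.0774 0 0 0 0.045;0 0 0 -0.015 -0.0367 0.0325 0.045;0 0 0 -0.015 -0.0367 0.0325 0.045;0 0 0 -0.015 -0.0367 0.0325 0.045;0 0 0 -0.015 -0.0367 0.0325 0.045;0 0 0 -0.015 -0.0367 0.0325 0.045;0 0 0 -0.015 -0.0367 0.0325 0.045;0 0 0 0 0 0 0.045")

```text
time_s: 28.05
ee_pos: [530.3, 113.7, 312.7]
tool_rot: [0.001, 0.998, -0.064, -0.004]
force: [-0.1, -0.6, 0.1]
opening: 0.482
gripper_force: 0.0
```

Request:
jog_arm(commands="0 0 0 0 0 0 0.045;0 0 0 0 0 0 0.045")

```text
time_s: 28.3
ee_pos: [532.4, 110.0, 316.5]
tool_rot: [0.001, 0.998, -0.067, -0.001]
force: [0.5, -0.3, -0.3]
opening: 0.487
gripper_force: 0.0
```

```bash
python3 g.py 532.4 111.6 60 -7.5; python3 - <<'E'
from h import *
p,d=save('wrist','w3'); ci=camera_info('wrist'); u,v,P=cloud(ci,d); x,y,z=P.T
r=np.hypot(x-461,y-121)
for a,b in((50,65),(65,80),(80,95)):
    H=P[(z>72)&(z<84)&(r>a)&(r<b)&(abs(y-112)<30)&(x>480)]; print(a,len(H),H.mean(0).round(1) if len(H) else '', (H[:,1].min().round(1),H[:,1].max().round(1)) if len(H) else '')
R=P[(z>86)&(z<94)&(r<60)]; print('rim',len(R))
E
```

```text
t 28.3 grasp now [532.2 109.8 149.5] open 45.3 F [ 0.5 -0.3 -0.3] q [-0.58  0.54  0.39  2.11 -0.37  0.56 -1.63]
turn [ 0.0013  0.0014 -0.0039] shift cur axes [-0.0001 -0.0017  0.0895] | after-turn axes [-0.0002 -0.0016  0.0895]
50 462 [517.5 110.9  77.3] (np.float64(104.4), np.float64(117.5))
65 486 [532.4 108.8  77.4] (np.float64(102.4), np.float64(115.3))
80 359 [545.1 107.   76.9] (np.float64(101.3), np.float64(113.3))
rim 1559
```

View pics/w3.png

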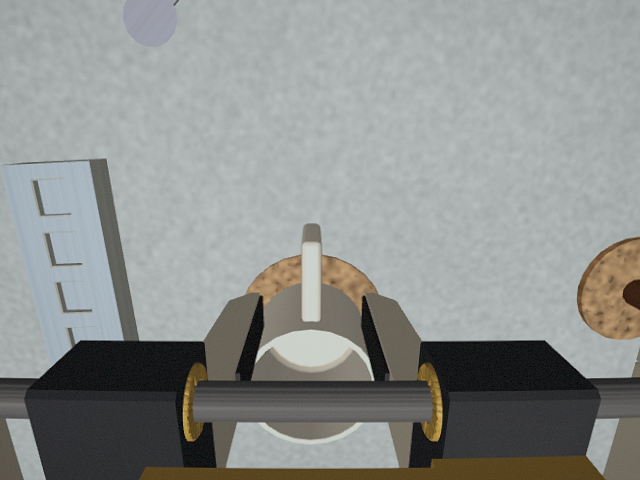

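Wrist view: the handle (311,270) is centred between the fingers, with the cup rim below at (312,385). I descend and grip.

Request:
jog_arm(commands="0 0 0.006 0 0 0.04 0.045;0 0 0 0 0 0.035 0.045;0 0 0 0 0 0.0145 0.045;0 0 0 0 0 0 0.045;0 0 0 0 0 0 0;0 0 0 0 0 0 0;0 0 0 0 0 0 0;0 0 0 0 0 0 0;0 0 0 0 0 0 0;0 0 0 0 0 0 0", newtons=60)

```text
time_s: 29.6
ee_pos: [531.9, 111.4, 226.8]
tool_rot: [0.0, 0.998, -0.069, -0.001]
force: [-0.4, -0.4, 6.3]
opening: 0.125
gripper_force: 60.0
```

```bash
python3 g.py 532.4 109.8 60 -8
```

```text
t 29.6 grasp now [531.5 111.3  59.8] open 11.6 F [-0.4 -0.4  6.3] q [-0.49  0.67  0.26  2.16 -0.47  0.36 -1.55]
turn [0.0008 0.0021 0.001 ] shift cur axes [ 0.0008  0.0015 -0.0002] | after-turn axes [ 0.0008  0.0015 -0.0002]
```

Request:
jog_arm(commands="0 0 0 0 0 -0.01 0;0 0 0 0 0 -0.01 0;0 0 -0.12 0 0 0 0;0 0 -0.17 0 0 0 0;0 0 -0.17 0 0 0 0;0 0 -0.17 0 0 0 0;0 0 -0.17 0 0 0 0;0 0 -0.17 0 0 0 0;0 0 -0.17 0 0 0 0;0 0 -0.17 0 0 0 0")

```text
time_s: 30.85
ee_pos: [531.8, 111.3, 247.0]
tool_rot: [-0.0, 0.832, 0.555, -0.001]
force: [0.1, -1.0, -0.8]
opening: 0.129
gripper_force: 60.0
```

Request:
jog_arm(commands="0 0 -0.17 0 0 0 0;0 0 -0.17 0 0 0 0;0 0 -0.165 0 0 0 0;0 0 0 0 0 0 0;0 0 0 0 0 0 0")

```text
time_s: 31.48
ee_pos: [531.8, 111.2, 246.7]
tool_rot: [-0.001, 0.67, 0.742, -0.001]
force: [0.3, 0.0, -1.6]
opening: 0.128
gripper_force: 60.0
```

```bash
python3 g.py 573.3 65.4 80 96; python3 obj.py B
```

```text
t 31.48 grasp now [531.4 111.1  79.7] open 11.9 F [ 0.3  0.  -1.6] q [-0.2   0.62 -0.16  2.13  0.24  0.41 -0.45]
turn [-0.0026  0.0008 -0.0029] shift cur axes [-0.0498  0.0366 -0.0003] | after-turn axes [-0.0499  0.0365 -0.0003]
top bung flange 699 [593.6 -82.1] 184.9 knob 48 [ 460.  -135.6   45.4]
side bung flange 659 [591.8 -76.3] 186.6 knob 55 [ 460.1 -133.2   44.8]
side cup 40 [538.   83.7] cost 232.6 handle 6 [548.1 104.6  72.7] 64.3
```

Request:
jog_arm(commands="0 0 -0.003 -0.025 0.0183 0 0;0 0 0 -0.025 0.0183 0 0;0 0 0 -0.03 0 0 0;0 0 0 -0.03 0 0 0;0 0 0 -0.025 0 0 0;0 0 0 -0.01 0 0 0;0 0 0 0 0 0 0;0 0 0 0 0 0 0")

```text
time_s: 32.58
ee_pos: [583.8, -27.5, 246.5]
tool_rot: [-0.001, 0.667, 0.745, -0.001]
force: [-0.5, 0.5, -1.4]
opening: 0.128
gripper_force: 60.0
```

```bash
python3 g.py 583.7 -34.1 80 96; python3 - <<'E'
from h import *
from scipy.optimize import least_squares
for n in('top','side'):
    p,d=save(n,n+'C');u,v,P=cloud(camera_info(n),d);h=cv2.cvtColor(p,cv2.COLOR_RGB2HSV)[v,u].astype(int);x,y,z=P.T
    Q=P[(z>104)&(z<115)&(h[:,1]<60)&(abs(x-591)<50)&(abs(y+105)<50)]
    f=least_squares(lambda c:np.hypot(Q[:,0]-c[0],Q[:,1]-c[1])-40,[591,-105],loss='soft_l1',f_scale=2);print(n,len(Q),f.x.round(1),np.median(Q[:,2]).round(1),f.cost.round(1))
p=np.load('pics/sideC.npz')['p'];cv2.imwrite('pics/sC.png',cv2.resize(p[100:280,210:410,::-1],None,fx=3,fy=3))
E
```

```text
t 32.58 grasp now [583.3 -27.5  79.5] open 11.9 F [-0.5  0.5 -1.4] q [ 0.09  0.66 -0.21  2.04  0.27  0.48 -0.21]
turn [-0.0026 -0.0003  0.0052] shift cur axes [-0.0066 -0.0008 -0.0005] | after-turn axes [-0.0066 -0.0008 -0.0005]
top 0 [ 591. -105.] nan 0.0
side 2 [587.6 -96.2] 105.4 0.0
  return _methods._mean(a, axis=axis, dtype=dtype,
  ret = ret.dtype.type(ret / rcount)
```

View pics/sC.png

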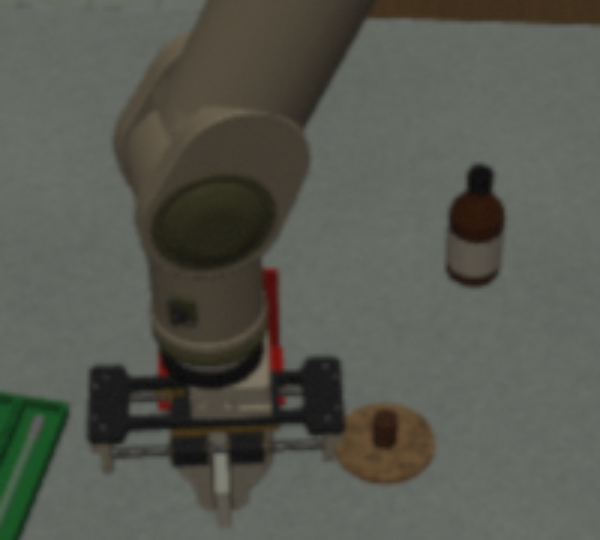

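The cup sits under the gripper below the prongs, handle (222,480) pointing away from the chute and clear all round. I move in the last 6.6 mm, then raise the gate.

Request:
jog_arm(commands="0 0 0.005 -0.0066 0 0 0;0 0 0 0 0 0 0;0 0 0 0 0 -0.011 0;0 0 0 0 0 -0.01 0;0 0 0 0 0 -0.01 0;0 0 0 0 0 -0.01 0;0 0 0 0 0 -0.01 0;0 0 0 0 0 0 0;0 0 0 0 0 0 0;0 0 0 0 0 0 0")

```text
time_s: 33.92
ee_pos: [584.6, -35.4, 297.0]
tool_rot: [-0.001, 0.669, 0.743, -0.001]
force: [0.4, 0.6, -2.7]
opening: 0.121
gripper_force: 60.0
```

Request:
jog_arm(commands="0 0 0 0 0 0 0;0 0 0 0 0 0 0;0 0 0 0 0 0 0;0 0 0 0 0 0 0")

```text
time_s: 34.42
ee_pos: [584.6, -35.4, 297.4]
tool_rot: [-0.001, 0.67, 0.743, -0.001]
force: [-1.2, 0.7, -2.3]
opening: 0.124
gripper_force: 60.0
```

```bash
python3 g.py 583.7 -34.1 131 96; python3 - <<'E'
from h import *
p,d=save('top','topD'); q,_=save('side','sideD')
cv2.imwrite('pics/D.png',np.hstack([cv2.resize(p[150:270,320:480,::-1],(400,300)),cv2.resize(q[110:260,200:400,::-1],(400,300))]))
E
```

```text
t 34.42 grasp now [584.1 -35.5 130.4] open 11.6 F [-1.2  0.7 -2.3] q [ 0.13  0.58 -0.24  2.    0.24  0.58 -0.17]
turn [-0.003   0.0005 -0.0011] shift cur axes [ 0.0014 -0.0008 -0.0006] | after-turn axes [ 0.0014 -0.0008 -0.0006]
```

View pics/D.png

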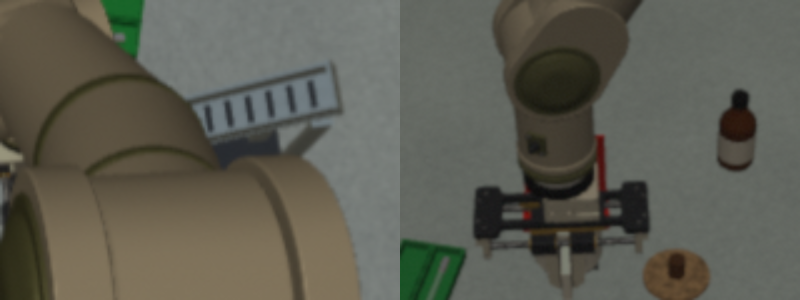

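The right panel shows the gate raised (600,165), with the arm hiding the sweets. The wrist camera should see into the cup.

```bash
python3 - <<'E'
from h import *
F=[]
for i in range(6):
    save('wrist','w4'); F.append(sense()['force'][2])
print(np.mean(F),np.round(F,1))
E
```

```text
-2.6526932305854722 [-3.2 -2.8 -2.9 -2.8 -2.2 -2.1]
```

View pics/w4.png

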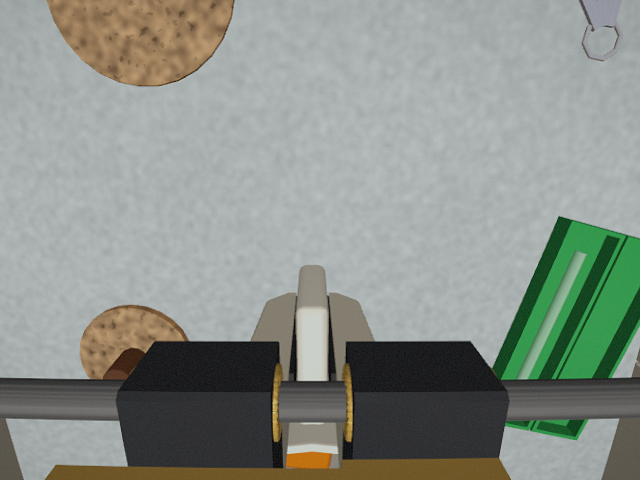

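Amber shows inside the cup at (312,460). I give it a bit more lift and time, then lower, back off and check.

Request:
jog_arm(commands="0 0 0 0 0 -0.002 0;0 0 0 0 0 -0.001 0;0 0 0 0 0 0 0;0 0 0 0 0 0 0;0 0 0 0 0 0 0;0 0 0 0 0 0 0;0 0 0 0 0 0 0;0 0 0 0 0 0 0;0 0 0 0 0 0 0;0 0 0 0 0 0 0")

```text
time_s: 36.08
ee_pos: [584.7, -35.4, 300.5]
tool_rot: [-0.001, 0.67, 0.743, -0.001]
force: [-0.7, 0.9, -2.7]
opening: 0.129
gripper_force: 60.0
```

Request:
jog_arm(commands="0 0 0 0 0 0.01 0;0 0 0 0 0 0.011 0;0 0 0 0 0 0.011 0;0 0 0 0 0 0.011 0;0 0 0 0 0 0.011 0;0 0 0 0 0 0 0;0 0 0 0.03 0 0 0;0 0 0 0.04 0 0 0;0 0 0 0.04 0 0 0;0 0 0 0.04 0 0 0")

```text
time_s: 37.33
ee_pos: [569.0, 115.0, 246.8]
tool_rot: [-0.001, 0.67, 0.743, -0.001]
force: [-0.1, -0.2, -1.7]
opening: 0.123
gripper_force: 60.0
```

```bash
python3 g.py 531.5 110.3 82 96; python3 amb.py t6; python3 - <<'E'
from h import *
p=np.load('pics/t6.npz')['p']; q,_=save('side','sideE'); 
cv2.imwrite('pics/E.png',np.hstack([cv2.resize(p[150:300,240:460,::-1],(440,300)),cv2.resize(q[110:380,160:520,::-1],(400,300))]))
print(sense()['force'])
E
```

```text
t 37.33 grasp now [568.7 115.   79.8] open 11.4 F [-0.1 -0.2 -1.7] q [-0.18  0.65 -0.17  2.05  0.24  0.46 -0.43]
turn [-0.0019  0.0003 -0.0012] shift cur axes [-0.0008 -0.0378 -0.0021] | after-turn axes [-0.0008 -0.0378 -0.0022]
[ 1.36441403  0.13297378 -2.10618656]
```

View pics/E.png

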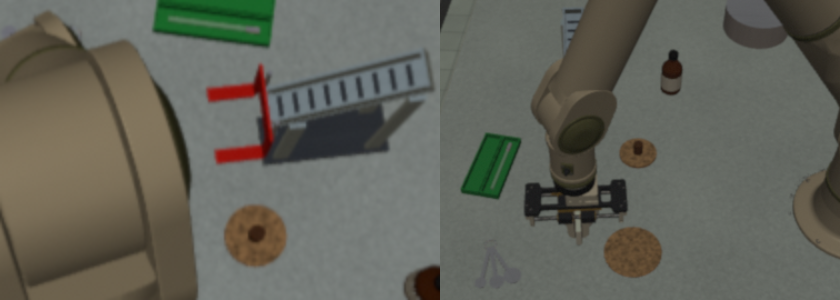

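The chute is empty, the gate is down and no amber shows on the worktop, so all four sweets are in the cup. The coaster is clear too. I put the cup back.

Request:
jog_arm(commands="0 0 0.12 0 0 0 0;0 0 0.165 0 0 0 0;0 0 0.17 0 0 0 0;0 0 0.17 0 0 0 0;0 0 0.17 0 0 0 0;0 0 0.17 0 0 0 0;0 0 0.17 0 0 0 0;0 0 0.17 0 0 0 0;0 0 0.17 0 0 0 0;0 0 0.17 0 0 0 0")

```text
time_s: 38.67
ee_pos: [569.2, 113.4, 246.8]
tool_rot: [0.0, 1.0, 0.012, -0.001]
force: [-0.3, -0.7, -1.9]
opening: 0.13
gripper_force: 60.0
```

Request:
jog_arm(commands="0 0 0.1 0 0 0 0;0 0 0.07 0 0 0 0;0 0 0 0 0 0 0;0 0 0 0 0 0 0")

```text
time_s: 39.17
ee_pos: [569.1, 113.6, 246.6]
tool_rot: [0.0, 0.998, -0.069, -0.001]
force: [1.0, 0.1, -1.4]
opening: 0.121
gripper_force: 60.0
```

```bash
python3 g.py 531.8 110.3 80 -8;python3 - <<'E'
from h import *
p=np.load('pics/sideE.npz')['p'];h=cv2.cvtColor(p,cv2.COLOR_RGB2HSV).astype(int)
m=(h[...,0]>8)&(h[...,0]<22)&(h[...,1]>60)&(h[...,2]>50);v,u=np.nonzero(m[305:375,295:370])
X=plane(camera_info('side'),np.c_[u+295,v+305],4)[:,:2];print(len(X),cv2.minEnclosingCircle(X.astype(np.float32)),X.mean(0))
E
```

```text
t 39.17 grasp now [568.7 113.5  79.6] open 11.3 F [ 1.   0.1 -1.4] q [-0.49  0.67  0.3   2.07 -0.42  0.46 -1.59]
turn [0.0009 0.0023 0.0006] shift cur axes [-0.0365  0.0085 -0.0004] | after-turn axes [-0.0365  0.0085 -0.0004]
1848 ((481.26776123046875, 102.22567749023438), 87.63911437988281) [460.04153794 122.50765476]
```

Request:
jog_arm(commands="0 0 0 -0.02 0.004 0 0;0 0 0 -0.017 0.0035 0 0;0 0 0 0 0 0 0;0 0 0 0 0 0.008 0;0 0 0 0 0 0.006 0;0 0 0 0 0 0.003 0;0 0 0 0 0 0.0015 0;0 0 0 0 0 0 0;0 0 0 0 0 0 0")

```text
time_s: 40.3
ee_pos: [531.3, 111.5, 228.1]
tool_rot: [0.0, 0.998, -0.07, -0.001]
force: [0.3, -0.0, -2.1]
opening: 0.128
gripper_force: 60.0
```

```bash
python3 g.py 531.3 111.3 59.8 -8
```

```text
t 40.3 grasp now [530.9 111.4  61.1] open 11.9 F [ 0.3 -0.  -2.1] q [-0.48  0.67  0.25  2.16 -0.45  0.36 -1.57]
turn [ 0.0011  0.0024 -0.0009] shift cur axes [0.     0.0002 0.0013] | after-turn axes [0.     0.0002 0.0013]
```

Still carrying the cup's weight (−2.1 N), so I lower another 1.5 mm or so, release slowly and lift off.

Request:
jog_arm(commands="0 0 0 0 0 0.001 0;0 0 0 0 0 0.0007 0;0 0 0 0 0 0 0;0 0 0 0 0 0 0;0 0 0 0 0 0 0.03;0 0 0 0 0 0 0.045;0 0 0 0 0 0 0.045;0 0 0 0 0 0 0.045;0 0 0 0 0 -0.03 0.045;0 0 0 0 0 -0.05 0.045")

```text
time_s: 41.55
ee_pos: [531.2, 111.5, 306.0]
tool_rot: [0.001, 0.998, -0.07, -0.003]
force: [0.8, 0.5, 1.3]
opening: 0.483
gripper_force: 0.0
```

Request:
jog_arm(commands="0 0 0 0 0 -0.06 0.045;0 0 0 0 0 -0.06 0.045;0 0 0 0 0 0 0.045;0 0 0 0 0 0 0.045")

```text
time_s: 42.05
ee_pos: [531.3, 111.9, 426.0]
tool_rot: [0.0, 0.998, -0.07, -0.001]
force: [-0.4, -0.6, -1.0]
opening: 0.482
gripper_force: 0.0
```

```bash
python3 obj.py F; python3 g.py 460.3 -134.5 150 -8; python3 - <<'E'
from h import *
p,d=save('wrist','wF');ci=camera_info('wrist');u,v,P=cloud(ci,d);x,y,z=P.T
from scipy.optimize import least_squares
Q=P[(z>86)&(z<92)&(np.hypot(x-461,y-121)<50)]
f=least_squares(lambda c:np.hypot(Q[:,0]-c[0],Q[:,1]-c[1])-40,[461,121],loss='soft_l1',f_scale=2);print('cup wrist',len(Q),f.x.round(1),f.cost)
E
```

```text
top bung flange 700 [593.6 -83.3] 184.4 knob 48 [ 460.1 -135.6   45.2]
top cup 123 [461.  121.3] cost 78.6 handle 74 [527.3 111.2  76.4] -8.6
side bung flange 647 [593.4 -81.8] 185.0 knob 51 [ 460.4 -134.    45.2]
side cup 174 [460.1 122.3] cost 156.8 handle 165 [529.1 114.6  73.7] -6.4
t 42.15 grasp now [530.5 111.5 258. ] open 44.7 F [ 0.8  0.2 -1.3] q [-0.67  0.39  0.5   2.02 -0.25  0.8  -1.74]
turn [ 0.0022  0.0047 -0.0007] shift cur axes [-0.0354  0.2536  0.1087] | after-turn axes [-0.0361  0.2538  0.108 ]
cup wrist 1183 [458.4 119.8] 742.8170591193496
```

View pics/wF.png

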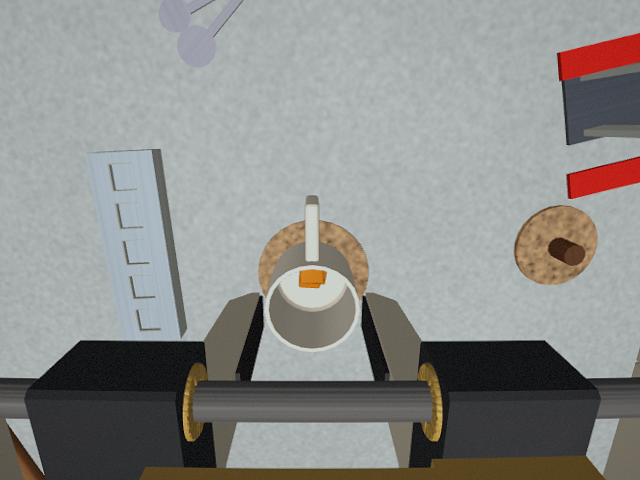

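```bash
python3 - <<'E'
from h import *
for n in('topF','sideF'):
    Z=np.load('pics/%s.npz'%n);p=Z['p'];h=cv2.cvtColor(p,cv2.COLOR_RGB2HSV).astype(int);m=((h[...,0]>5)&(h[...,0]<22)&(h[...,1]>160)&(h[...,2]>60)).astype(np.uint8)
    _,l,s,ce=cv2.connectedComponentsWithStats(m);print(n,[(ce[i].round(),s[i,4]) for i in range(1,len(s)) if s[i,4]>8])
a=np.load('pics/topF.npz')['p'][225:300,230:320,::-1];b=np.load('pics/sideF.npz')['p'][285:375,285:375,::-1]
cv2.imwrite('pics/F.png',np.hstack([cv2.resize(a,(400,333)),cv2.resize(b,(400,333))]))
E
```

```text
topF [(array([273., 261.]), np.int32(132)), (array([109., 288.]), np.int32(11)), (array([120., 321.]), np.int32(205)), (array([ 96., 291.]), np.int32(12)), (array([ 82., 315.]), np.int32(242)), (array([ 56., 301.]), np.int32(16)), (array([ 62., 301.]), np.int32(11)), (array([ 69., 305.]), np.int32(24)), (array([ 50., 303.]), np.int32(10)), (array([ 92., 303.]), np.int32(9)), (array([ 57., 307.]), np.int32(21)), (array([ 56., 324.]), np.int32(78)), (array([ 94., 314.]), np.int32(16)), (array([ 69., 317.]), np.int32(21)), (array([114., 315.]), np.int32(10)), (array([112., 325.]), np.int32(11)), (array([ 88., 324.]), np.int32(9)), (array([ 95., 329.]), np.int32(9)), (array([ 87., 346.]), np.int32(21)), (array([111., 344.]), np.int32(9)), (array([ 80., 346.]), np.int32(9)), (array([ 56., 348.]), np.int32(10)), (array([ 61., 348.]), np.int32(15)), (array([103., 352.]), np.int32(16)), (array([ 88., 366.]), np.int32(247)), (array([111., 362.]), np.int32(76)), (array([ 59., 356.]), np.int32(22)), (array([ 64., 359.]), np.int32(11)), (array([ 74., 361.]), np.int32(13)), (array([ 62., 372.]), np.int32(31)), (array([ 63., 380.]), np.int32(32))]
sideF [(array([326., 322.]), np.int32(114))]
```

View pics/F.png

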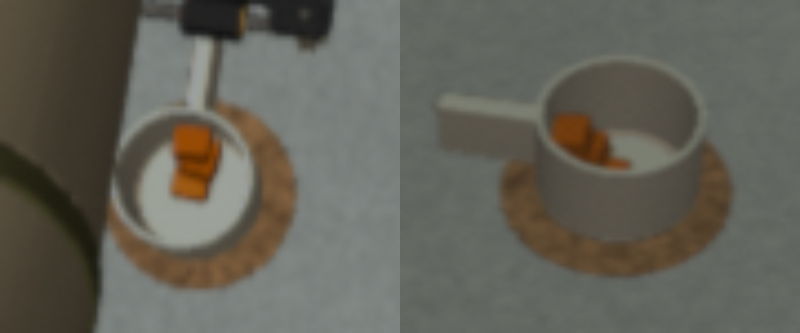

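The pile is in the cup, stacked against the handle side, and nothing is left in the chute or on the table. Now the bung.

Request:
jog_arm(commands="0 0 0 -0.0072 0.0508 0.0276 0.045;0 0 0 -0.0072 0.0508 0.0276 0.045;0 0 0 -0.0072 0.0508 0.0276 0.045;0 0 0 -0.0072 0.0508 0.0276 0.045;0 0 0 -0.0072 0.0508 0.0276 0.045;0 0 0 0 0 0 0.045;0 0 0 0 0 0 0.045;0 0 0 0 0 0 0.045")

```text
time_s: 43.2
ee_pos: [460.8, -133.5, 288.7]
tool_rot: [0.0, 0.998, -0.069, -0.001]
force: [-0.3, 0.8, 0.2]
opening: 0.484
gripper_force: 0.0
```

```bash
python3 g.py 460.3 -134.8 39 -8; python3 - <<'E'
from h import *
p,d=save('wrist','w7');ci=camera_info('wrist');u,v,P=cloud(ci,d);x,y,z=P.T
k=(np.hypot(x-460,y+134)<50)
Q=P[k&(z>36)&(z<50)];print('knob',len(Q),Q.mean(0).round(1),Q.min(0).round(1),Q.max(0).round(1))
F=P[k&(z>12)&(z<19)];print('fl',len(F),cv2.minEnclosingCircle(F[:,:2].astype(np.float32)))
# stack height in cup
for n in('topF','sideF'):
    Z=np.load('pics/%s.npz'%n);c=camera_info(n[:-1]);u,v,P=cloud(c,Z['d']);h=cv2.cvtColor(Z['p'],cv2.COLOR_RGB2HSV)[v,u].astype(int)
    k=(h[:,0]>5)&(h[:,0]<22)&(h[:,1]>160)&(np.hypot(P[:,0]-461,P[:,1]-121)<39);print(n,k.sum(),P[k].max(0).round(1),np.percentile(P[k,2],[10,50,90]).round(1))
E
```

```text
t 43.2 grasp now [ 460.4 -133.6  121.7] open 45.0 F [-0.3  0.8  0.2] q [-0.06  0.52  0.31  2.27 -0.4   0.4  -1.12]
turn [0.0008 0.0025 0.0016] shift cur axes [-0.0001  0.0012  0.0827] | after-turn axes [-0.0003  0.0013  0.0827]
knob 1060 [ 459.5 -137.3   44.1] [ 447.5 -147.8   36. ] [ 469.  -126.6   47.2]
fl 10998 ((457.8589782714844, -137.20458984375), 43.22910690307617)
topF 132 [494.  132.1  72.2] [27.6 50.  69.1]
sideF 113 [490.3 133.   71.3] [36.5 62.8 68.8]
```

Request:
jog_arm(commands="0 0 0 0 0.0018 0.035 0.045;0 0 0 0 0 0.033 0.045;0 0 0 0 0 0.0145 0.045;0 0 0 0 0 0 0.045;0 0 0 0 0 0 0.01;0 0 0 0 0 0 0.01;0 0 0 0 0 0 0.01;0 0 0 0 0 0 0.01;0 0 0 0 0 0 0.01", newtons=30)

```text
time_s: 44.38
ee_pos: [460.0, -136.7, 206.9]
tool_rot: [0.0, 0.998, -0.07, -0.001]
force: [-0.5, 1.4, 7.8]
opening: 0.233
gripper_force: 30.0
```

```bash
python3 g.py 460.3 -134.8 39 -8
```

```text
t 44.38 grasp now [ 459.7 -136.8   39.9] open 21.6 F [-0.5  1.4  7.8] q [ 0.07  0.67  0.15  2.31 -0.49  0.2  -1.04]
turn [ 0.001   0.0013 -0.0008] shift cur axes [ 0.0001 -0.0019  0.0009] | after-turn axes [ 0.0001 -0.0019  0.0009]
```

Request:
jog_arm(commands="0 0 0 0 0 -0.03 0.01;0 0 0 0 0 -0.05 0.01;0 0 0 0 0 -0.04 0.01;0 0 0 0 0 0 0.01;0 0 0 0 0 0 0.01;0 0 0 0 0 0 0.01")

```text
time_s: 45.12
ee_pos: [459.8, -136.5, 325.1]
tool_rot: [0.0, 0.998, -0.07, -0.002]
force: [0.6, 1.1, -1.5]
opening: 0.23
gripper_force: 30.0
```

```bash
python3 g.py 460 121 159.9 -8; python3 - <<'E'
from h import *
from g import cur
from scipy.optimize import least_squares
def circ(Q,r,c0): 
    f=least_squares(lambda c:np.hypot(Q[:,0]-c[0],Q[:,1]-c[1])-r,c0,loss='soft_l1',f_scale=2); return f.x.round(1)
for n in('top','side','wrist'):
    p,d=save(n,n+'G');u,v,P=cloud(camera_info(n),d);h=cv2.cvtColor(p,cv2.COLOR_RGB2HSV)[v,u].astype(int);x,y,z=P.T
    k=(h[:,1]>80)&(h[:,0]>5)&(h[:,0]<22)&(np.hypot(x-460,y+136)<60)
    F=P[k&(z>132)&(z<141)]
    if len(F)>20: print(n,len(F),'flange enc',cv2.minEnclosingCircle(F[:,:2].astype(np.float32)),'z',np.median(F[:,2]), 'ext',F.min(0).round(1),F.max(0).round(1))
    Q=P[(z>86)&(z<92)&(h[:,1]<70)&(np.hypot(x-461,y-121)<48)]
    if len(Q)>20: print(n,'cup',len(Q),circ(Q,40,[461,121]),'enc',cv2.minEnclosingCircle(Q[:,:2].astype(np.float32)))
E
```

```text
t 45.12 grasp now [ 459.  -136.6  158.1] open 21.4 F [ 0.6  1.1 -1.5] q [-0.12  0.46  0.4   2.24 -0.37  0.5  -1.14]
turn [ 0.001   0.0045 -0.0009] shift cur axes [-0.0358 -0.255  -0.0019] | after-turn axes [-0.0356 -0.255  -0.0018]
top cup 64 [460.9 121.6] enc ((462.5224609375, 121.11428833007812), 41.85527420043945)
side 343 flange enc ((458.810302734375, -131.5636444091797), 42.297325134277344) z 134.46592995633569 ext [ 418.3 -162.9  132. ] [499.7 -92.2 139.8]
side cup 194 [460.1 122.2] enc ((460.7014465332031, 121.95736694335938), 43.40614700317383)
wrist 13338 flange enc ((457.396484375, -137.76719665527344), 42.99802017211914) z 133.07495388012302 ext [ 415.7 -180.4  132. ] [500.1 -95.  141. ]
```

Request:
jog_arm(commands="0 0 0 -0.007 -0.051 0 0.01;0 0 0 -0.007 -0.051 0 0.01;0 0 0 -0.007 -0.051 0 0.01;0 0 0 -0.007 -0.051 0 0.01;0 0 0 -0.007 -0.051 0 0.01;0 0 0 0 0 0 0.01;0 0 0 0 0 0 0.01;0 0 0 0 0 0 0.01")

```text
time_s: 46.28
ee_pos: [461.2, 119.3, 325.9]
tool_rot: [0.001, 0.997, -0.071, -0.001]
force: [0.4, -0.2, -0.1]
opening: 0.232
gripper_force: 30.0
```

```bash
python3 g.py 459.8 120.8 118.9 -8; python3 - <<'E'
from h import *
p,d=save('wrist','wH');q,_=save('side','sideH');cv2.imwrite('pics/H.png',np.hstack([cv2.resize(p[:,:,::-1],(400,300)),cv2.resize(q[260:380,260:420,::-1],(400,300))]))
E
```

```text
t 46.27 grasp now [460.6 119.1 158.9] open 21.6 F [ 0.4 -0.2 -0.1] q [-0.7   0.47  0.46  2.25 -0.42  0.51 -1.63]
turn [ 0.0017  0.0028 -0.0033] shift cur axes [-0.0014 -0.0014  0.04  ] | after-turn axes [-0.0015 -0.0013  0.04  ]
```

View pics/H.png

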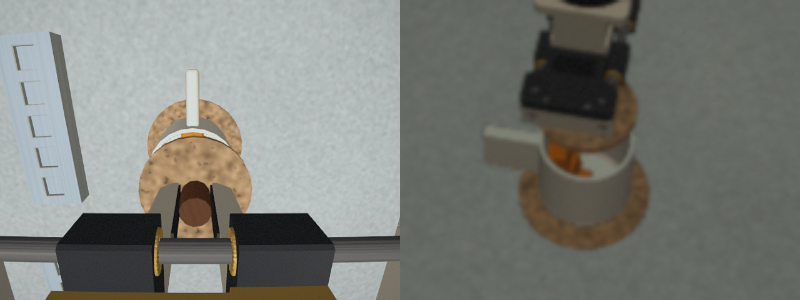

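Wrist panel: the bung (195,180) is centred on the cup. Side panel: it hangs above the mouth, with the sweets below the rim. I descend.

Request:
jog_arm(commands="0 0 -0.003 -0.0014 -0.0014 0.012 0.01;0 0 0 0 0 0.012 0.01;0 0 0 0 0 0.006 0.01;0 0 0 0 0 0.004 0.01;0 0 0 0 0 0.003 0.01;0 0 0 0 0 0 0.01;0 0 0 0 0 0 0.01")

```text
time_s: 47.25
ee_pos: [459.9, 122.3, 289.1]
tool_rot: [0.0, 0.998, -0.069, -0.001]
force: [-0.1, 0.1, -0.0]
opening: 0.229
gripper_force: 30.0
```

```bash
python3 g.py 459.8 120.8 118.9 -8
```

```text
t 47.25 grasp now [459.5 122.2 122.1] open 21.3 F [-0.1  0.1 -0. ] q [-0.64  0.53  0.38  2.28 -0.48  0.41 -1.58]
turn [0.001  0.0023 0.0021] shift cur axes [0.0001 0.0015 0.0032] | after-turn axes [0.0001 0.0015 0.0032]
```

Request:
jog_arm(commands="0 0 0 0 0.001 0.001 0.01;0 0 0 0 0 0.001 0.01;0 0 0 0 0 0.0008 0.01;0 0 0 0 0 0 0.01;0 0 0 0 0 0 0.01")

```text
time_s: 47.88
ee_pos: [459.7, 121.3, 286.2]
tool_rot: [0.0, 0.998, -0.069, -0.001]
force: [0.4, 0.6, -1.2]
opening: 0.228
gripper_force: 30.0
```

```bash
python3 g.py 459.8 120.8 118.9 -8
```

```text
t 47.88 grasp now [459.3 121.2 119.2] open 21.2 F [ 0.4  0.6 -1.2] q [-0.64  0.53  0.37  2.28 -0.49  0.4  -1.57]
turn [0.0011 0.0026 0.0021] shift cur axes [0.0002 0.0005 0.0003] | after-turn axes [0.0002 0.0005 0.0003]
```

Essentially home with no contact force. I press down a touch, release and retreat.

Request:
jog_arm(commands="0 0 0 0 0 0.0007 0.01;0 0 0 0 0 0 0.01;0 0 0 0 0 0 0.03;0 0 0 0 0 0 0.045;0 0 0 0 0 0 0.045;0 0 0 0 0 0 0.045;0 0 0 0 0 -0.03 0.045;0 0 0 0 0 -0.05 0.045;0 0 0 0 0 -0.06 0.045;0 0 0 0 0 -0.06 0.045")

```text
time_s: 49.12
ee_pos: [459.9, 121.3, 487.2]
tool_rot: [0.001, 0.998, -0.069, -0.002]
force: [0.4, 0.7, 0.1]
opening: 0.484
gripper_force: 0.0
```

Request:
jog_arm(commands="0 0 0 0.05 0 0 0.045;0 0 0 0.05 0 0 0.045;0 0 0 0 0 0 0.045;0 0 0 0 0 0 0.045")

```text
time_s: 49.62
ee_pos: [558.8, 107.5, 484.6]
tool_rot: [0.001, 0.998, -0.069, -0.002]
force: [-0.1, -0.4, 0.0]
opening: 0.486
gripper_force: 0.0
```

```bash
python3 - <<'E'
from h import *
for n in('top','side','wrist'):
    p,d=save(n,n+'I');u,v,P=cloud(camera_info(n),d);h=cv2.cvtColor(p,cv2.COLOR_RGB2HSV)[v,u].astype(int);x,y,z=P.T
    k=(np.hypot(x-461,y-121)<55)
    F=P[k&(z>91)&(z<99)&(h[:,1]>70)]; K=P[k&(z>115)&(z<132)]
    if len(F)>20:
        A=np.c_[F[:,:2]-F[:,:2].mean(0),np.ones(len(F))]; c=np.linalg.lstsq(A,F[:,2],rcond=None)[0]
        print(n,'flange',len(F),cv2.minEnclosingCircle(F[:,:2].astype(np.float32)),'z',np.median(F[:,2]).round(1),'slope',c[:2].round(3),'knob',len(K),K.mean(0).round(1) if len(K) else '',K[:,2].max() if len(K) else '')
    print(n,'red z max',P[(h[:,1]>180)&((h[:,0]<6)|(h[:,0]>174))&(abs(x-590)<60)&(abs(y+115)<60),2].max().round(1) if n!='wrist' else '')
print(sense()['force'])
E
```

```text
top flange 710 ((460.3689270019531, 121.49935150146484), 42.90016555786133) z 94.5 slope [ 0.001 -0.006] knob 59 [460.  120.8 123.8] 128.99797348108768
top red z max 214.8
side flange 847 ((458.79718017578125, 121.6455078125), 43.98992156982422) z 94.6 slope [0.001 0.005] knob 88 [459.4 123.  123.2] 128.24566484639422
side red z max 142.5
wrist flange 4405 ((457.4076843261719, 119.63921356201172), 43.48231506347656) z 93.9 slope [-0.002 -0.   ] knob 425 [459.2 119.5 122.9] 125.88589625761932
wrist red z max 
[-0.59920698 -0.49323163 -0.84653983]
```

```bash
python3 -c "
from station import *
print(finish_job())"
```

```text
the job is handed in; nothing more can be done
None
```

Job handed in at about 50 s with no verdict returned; my last measurements show all four sweets caught, the cup upright on the coaster, the bung level and fully home, and the gate shut.

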